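# Swing a profile bar into the alignment jig

### The job

Get the jig ready and line up the bar: flip the jig's clamp up out of the way and hang every orange hose saddle astride the storage rail; then swing the aluminium bar about its red end, against the pivot post, until it lies flush along the blue fence with its red end just past the post, and last fold the clamp fully down over it. Slide the bar on the bench without lifting it or dragging its red end away from the post, and leave the other things on the bench where they are.

Things in the scene. Friction and masses are not known exactly. Their poses are not given: they have to be found in the camera images.
- jig: fixed alignment jig on a flush black mat. Origin on the bench top, z up. The bar must lie along its y axis, centre line at x = 0. Blue fence (26 mm high) on the +x side: face at x = 15 mm, y -110 to +30 mm. Pivot post on the -x side near the +y end. Behind the fence a grey clamp bracket (x 35 to 85, y -16 to +36 mm, 56 mm high).
- post (a point): foot of the fixed steel pivot post, a vertical pin 24 mm in diameter and 50 mm high, at (-28.5, +120) mm in the jig's frame; it touches (within 1.5 mm) the -x side face of a bar in line
- bar: loose aluminium bar on the bench, 30 x 30 x 300 mm, about 0.3 kg, one end red. Origin on the underside, centre line; x axis along the bar: red end at x = -25 mm, bare end at +275 mm. Starts with the post beside its -y face, level with the origin, bare end swung 34 to 46 degrees off the line towards the robot. In line, its x points along the jig's -y, origin near the jig's y = +120 mm.
- bar_red_end (a point): centre of the red end face of the bar (15 mm above its underside); in line it lies at x = 0 and y = +145 mm of the jig, 25 mm past the post
- bar_free_end (a point): centre of the bare end face of the bar; in line it lies at x = 0, y = -155 mm of the jig
- clamp (a joint): flip-over clamp, axis parallel to the jig's y: 0 = down across the bar, grows as it lifts, 1.57 = upright, 1.8 = stop. Starts nearly down; stays where left (about 2 N at the knob). Down, its yellow arm (18 mm wide) passes 14 mm over the bar and a rubber foot stands 9 mm off the bar's -x face (jig frame), so it must be up while the bar is swung in.
- clamp_hinge (a point): middle of the clamp's turning axis, at (55, 10, 50) mm in the jig's frame
- clamp_knob (a point): centre of the clamp's red cross knob, a cylinder 20 mm in diameter and 36 mm long, parallel to the jig's y, at the end of the arm: with the clamp down 110 mm towards the jig's -x from the axis and 12 mm above it. It can be pinched by its two ends (36 mm) and carried round the arc.
- rail_mid (a point): middle of the horizontal storage rail, on the tube's centre line, 115 mm above the bench: aluminium tube 28 mm in diameter along this frame's x, clear for 130 mm either side of the middle, between two uprights at +-170 mm that rise to 185 mm. Fixed to the bench.
- saddle1: orange hose saddle, upside-down U standing on the bench (3 to 5 present), 52 mm across the legs (x), 40 mm deep (y), legs 50 mm high with a 40 mm gap, 6 mm crown, on it a black square stud 18 x 18 mm from z = 56 to 90 mm. Origin centred between the feet, at their underside; 0.12 kg. Hung astride the rail, its y lies along the tube, origin 36 mm below the tube's axis.
- saddle2: orange hose saddle, upside-down U standing on the bench (3 to 5 present), 52 mm across the legs (x), 40 mm deep (y), legs 50 mm high with a 40 mm gap, 6 mm crown, on it a black square stud 18 x 18 mm from z = 56 to 90 mm. Origin centred between the feet, at their underside; 0.12 kg. Hung astride the rail, its y lies along the tube, origin 36 mm below the tube's axis.
- saddle3: orange hose saddle, upside-down U standing on the bench (3 to 5 present), 52 mm across the legs (x), 40 mm deep (y), legs 50 mm high with a 40 mm gap, 6 mm crown, on it a black square stud 18 x 18 mm from z = 56 to 90 mm. Origin centred between the feet, at their underside; 0.12 kg. Hung astride the rail, its y lies along the tube, origin 36 mm below the tube's axis.
- saddle4: orange hose saddle, upside-down U standing on the bench (3 to 5 present), 52 mm across the legs (x), 40 mm deep (y), legs 50 mm high with a 40 mm gap, 6 mm crown, on it a black square stud 18 x 18 mm from z = 56 to 90 mm. Origin centred between the feet, at their underside; 0.12 kg. Hung astride the rail, its y lies along the tube, origin 36 mm below the tube's axis.
- saddle5: orange hose saddle, upside-down U standing on the bench (3 to 5 present), 52 mm across the legs (x), 40 mm deep (y), legs 50 mm high with a 40 mm gap, 6 mm crown, on it a black square stud 18 x 18 mm from z = 56 to 90 mm. Origin centred between the feet, at their underside; 0.12 kg. Hung astride the rail, its y lies along the tube, origin 36 mm below the tube's axis.
- tape: bystander, to be left alone: roll of yellow tape lying flat, 90 mm across, 24 mm high, origin under its centre
- driver: bystander, to be left alone: screwdriver with a red handle lying on the bench beyond the jig, origin under its middle
- coupler: bystander, to be left alone: brass hose coupler standing upright, 36 mm across, 50 mm high, origin under its centre
- spray: bystander, to be left alone: blue bottle with a white cap, 56 mm across, 150 mm high, origin under its centre
- mug: bystander, to be left alone: white mug, 80 mm across, 90 mm high, origin under its centre
- wrench: bystander, to be left alone: steel wrench lying on the bench beyond the jig, origin under its middle
There are look-alikes about, which are no part of the job. What is shaped like the saddle4 but green or purple is not meant. What is shaped like the saddle1 but green is not meant.

How it is judged (in metres and radians):
On the way, in this order (a step that is already met when the one before it is completed fails the run):
1. the clamp is up (over 1.2 rad) and every saddle present hangs astride the rail (value of joint clamp above 1.2 rad and z of saddle1 in the frame of rail_mid between -0.046 and -0.026 m and y of saddle1 in the frame of rail_mid between -0.025 and 0.025 m and x of saddle1 in the frame of rail_mid between -0.15 and 0.15 m and angle between each of saddle1, saddle2, saddle3, saddle4, saddle5's own z axis and vertical below 0.6 rad and z of saddle2 in the frame of rail_mid between -0.046 and -0.026 m and y of saddle2 in the frame of rail_mid between -0.025 and 0.025 m and x of saddle2 in the frame of rail_mid between -0.15 and 0.15 m and z of saddle3 in the frame of rail_mid between -0.046 and -0.026 m and y of saddle3 in the frame of rail_mid between -0.025 and 0.025 m and x of saddle3 in the frame of rail_mid between -0.15 and 0.15 m and z of saddle4 in the frame of rail_mid between -0.046 and -0.026 m and y of saddle4 in the frame of rail_mid between -0.025 and 0.025 m and x of saddle4 in the frame of rail_mid between -0.15 and 0.15 m and z of saddle5 in the frame of rail_mid between -0.046 and -0.026 m and y of saddle5 in the frame of rail_mid between -0.025 and 0.025 m and x of saddle5 in the frame of rail_mid between -0.15 and 0.15 m), for 0.2 s.
2. the bar lies in line along the fence with the clamp still up (value of joint clamp above 0.8 rad and angle between the x axis of bar and the y axis of jig, either way round below 0.045 rad and x of bar_free_end in the frame of jig between -0.009 and 0.009 m and x of bar_red_end in the frame of jig between -0.012 and 0.012 m and y of bar_red_end in the frame of jig between 0.12 and 0.175 m), for 0.2 s.
3. the clamp is folded down over the bar in line (value of joint clamp below 0.08 rad and angle between the x axis of bar and the y axis of jig, either way round below 0.045 rad and x of bar_free_end in the frame of jig between -0.009 and 0.009 m and x of bar_red_end in the frame of jig between -0.012 and 0.012 m and y of bar_red_end in the frame of jig between 0.12 and 0.175 m), for 0.2 s.
At the end, for the whole second after the job is handed in: Each saddle present hangs on the rail astride, within 34 degrees of upright and 150 mm of its middle; the bar lies flat, within 2.5 degrees of the line, bare end within 9 and red end within 12 mm of it, red end 0 to 55 mm past the post's middle; clamp below 0.08 rad; all at rest (all of step 3 and z of saddle1 in the frame of rail_mid between -0.046 and -0.026 m and y of saddle1 in the frame of rail_mid between -0.025 and 0.025 m and x of saddle1 in the frame of rail_mid between -0.15 and 0.15 m and angle between each of saddle1, saddle2, saddle3, saddle4, saddle5's own z axis and vertical below 0.6 rad and z of saddle2 in the frame of rail_mid between -0.046 and -0.026 m and y of saddle2 in the frame of rail_mid between -0.025 and 0.025 m and x of saddle2 in the frame of rail_mid between -0.15 and 0.15 m and z of saddle3 in the frame of rail_mid between -0.046 and -0.026 m and y of saddle3 in the frame of rail_mid between -0.025 and 0.025 m and x of saddle3 in the frame of rail_mid between -0.15 and 0.15 m and z of saddle4 in the frame of rail_mid between -0.046 and -0.026 m and y of saddle4 in the frame of rail_mid between -0.025 and 0.025 m and x of saddle4 in the frame of rail_mid between -0.15 and 0.15 m and z of saddle5 in the frame of rail_mid between -0.046 and -0.026 m and y of saddle5 in the frame of rail_mid between -0.025 and 0.025 m and x of saddle5 in the frame of rail_mid between -0.15 and 0.15 m and height (world z) of bar below 0.006 m and linear speed of bar below 0.03 m/s and linear speed of each of saddle1, saddle2, saddle3, saddle4, saddle5 below 0.06 m/s); the robot touches nothing.
It fails at once if the bar is lifted more than 25 mm off the bench (height (world z) of bar above 0.025 m).
It fails at once if the bar's red end is dragged more than 110 mm away from the post (horizontal distance between bar_red_end and post above 0.11 m).
It fails at once if a bystander is moved more than 40 mm (distance of any of tape, driver, coupler, spray, mug, wrench from where it was at the start of the episode above 0.04 m).
Of saddle1, saddle2, saddle3, saddle4, saddle5 only 3 to 5 are there at a start; the rules pass over those that are not, and their reading is None.
At some moment in a run one of saddle1, saddle2, saddle3, saddle4, saddle5 may be knocked a few centimetres aside while the robot is not near it.
Once in a run the grip may slacken for a moment while it holds something.
It also fails if it takes over 210 s, if anything falls off the work surface, if the arm or the gripper's body presses on something with over 40 N, if the wrist force passes 120 N, or if a joint passes its speed limit or range.

### The arm

A 6-joint arm with a two-finger parallel gripper is mounted at the origin on the work surface. World frame = base frame: x ahead of the robot, y to its left, z up, the work surface at z = 0. Lengths are in mm, angles in rad, forces in N, time in s.
With the tool pointing down it reaches from about 400 to 925 mm from the base axis. Payload 12.5 kg.
Tool frame: the origin (TCP) lies at the very end of the fingers, on their centre line; the grasp point (between the pads) lies env.grip_point_offset behind it (env.grip_point_offset is the distance from the TCP to the grasp point, in mm); y points along the fingers, z is the direction in which the jaws open and shut, and the axes are right-handed (so a half turn about y gives the same grasp; the last joint's range is limited). The gripper opens to 95 mm and grips with 3 to 60 N. Pads are 20 mm wide; open, the fingers measure 119 mm over their backs; the gripper's body (75 mm by 180 mm) begins 59 mm behind the grasp point.
Start: joints at [-1.365, 0.491, 1.559, -0, 1.092, -0.106], TCP at [191.756, -594.875, 214.661] pointing down, gripper open.
Joint ranges: [-3.1, 3.1], [-0.84, 2.19], [0.05, 2.79], [-1.13, 4.28], [0.06, 2.93], [-2.69, 2.69]. Speed limits (rad/s): [2.22, 2.22, 2.79, 3.14, 3.14, 3.14].

### API

Orientations are given as [roll, pitch, yaw] about the fixed x, y, z axes, in that order (R = Rz(yaw) Ry(pitch) Rx(roll)).
In Python, from cell import readout, read_camera, env, nets gives the robot as it stands.
- The arm moves only by the tool apply_moves, never from a script. Its argument "increments" is a list of rows, each a list of 3 entries, a list of its own where there are three numbers: the shift along the tool's x, y, z in cm, then the turn, a rotation vector about the tool's x, y, z in degrees, then the finger opening in cm, from 0 to 9.51. A call has exactly 5 rows; each row shifts and turns the pose as measured when the row begins, along the tool's axes as they then stand; what a row does not reach is not made up. A row lasts 1/8 s, in which the tool goes at most 62.5 mm and 10.7 degrees, less where a joint would pass 70% of its speed; a pose out of reach is approached as far as the arm can. A call with a gripper value outside its range is refused whole. The fingers move at their own pace and stop on an object; the grip force is fixed at half the most. Time passes only in rows, so rows that do not move let the fingers close, or fill a call up. It gives the time, the measured TCP pose, the force and the opening at its end, in the units of the state.
- readout.state(): the state, without advancing time (a new reading comes with each control period).
- read_camera(name): name is "side" or "top"; returns a dict with "img" (384x512x3 uint8, red, green, blue), "vfov" (degrees; the focal length in pixels is half the picture's height over the tangent of half this angle, whatever the lens; pixels are square), "cx", "cy" (the principal point, pixels), "distortion" ([k1, k2, p1, p2, k3] as OpenCV has them; the pictures are not rectified), "rvec" (rotation vector, rad) and "tvec" (3), from world to camera coordinates, as OpenCV has them. Camera axes: x right, y down, z forward; pixel columns grow to the right and rows downward; lengths in mm; the calibration is good to about 2 mm. A picture is of the moment at which its call begins. There is no depth.
- env.job_done(): hands the job in, once; it reports no verdict.
Trained networks look in a picture, given as the dict that the camera call returned (one of the last four; its "shot" number tells which), for a name from the list of things; names that differ only in an ending like _2 or _b are one class to them, and where a whole thing is asked for, a point or a joint stands for the part that bears it (a point fixed in the world has none). Each returns a list of dicts, best first, with "confidence" (0 to 1); they miss things now and then, are a little off and sometimes report something else, mostly with a low value. They report only what shows in the picture. A call takes as long as a camera call. They do not tell look-alikes from the thing itself.
- nets.look_for(picture, thing): "point" ([x, y, z] in mm, in the coordinates of the camera as it stood for that picture, good to about 4 mm: the middle of the surface that is visible of it).
- nets.mark_of(picture, thing): "point" ([x, y, z] in mm, in the coordinates of the camera as it stood for that picture, good to about 4 mm: a listed point, or the origin of a listed thing).
The state is a dict: "t": time; "joints": joint angles; "qvel": joint speeds; "tau": joint torques, N m; "eef_pos": TCP position; "tcp_rot": TCP orientation; "ft_force": force on the tool from outside, world axes, zero at the start; "moment": the same for the moment, N m; "opening": opening from 0.0 (shut) to 1.0 (fully open).
Only numpy, scipy, OpenCV 4.12 (cv2) and the standard library are available. Lean on these libraries where they do the work, as an engineer would, in place of code of your own. Each camera call takes 0.05 s, during which the arm holds its last target. There are 200 camera calls.

## Working session

There is one attempt and no reset: what is moved stays moved. The work goes in short steps, Python scripts to look and compute and a tool call to move; the robot and the scene stay as the last step left them, time stands still between calls to the robot, and variables do not carry over. Pictures are saved under pics/ and viewed, about 12 in all and at most 16, crops included, and the job is handed in when it is done.

Besides the shell and the picture viewer there is one more tool, called after "Emit:" as name(argument=value, ...) on one line, values as JSON. apply_moves: Moves the arm, as the interface text tells. Its arguments: {"type":"object","properties":{"increments":{"type":"array"}},"required":["increments"]}

```bash
ls; mkdir -p pics; cat > h.py <<'E'
import numpy as np, cv2, json
from scipy.spatial.transform import Rotation as R
from cell import readout, read_camera, env, nets
def RT(c): return cv2.Rodrigues(np.array(c["rvec"],float))[0], np.array(c["tvec"],float).ravel()
def K(c):
    h=c["img"].shape[0]; f=h/2/np.tan(np.radians(c["vfov"])/2)
    return np.array([[f,0,c["cx"]],[0,f,c["cy"]],[0,0,1]])
def w(c,p): r,t=RT(c); return r.T@(np.array(p,float)-t)
def px(c,P): return cv2.projectPoints(np.array(P,float).reshape(-1,1,3),np.array(c["rvec"],float),np.array(c["tvec"],float),K(c),np.array(c["distortion"],float))[0].reshape(-1,2)
def onz(c,uv,z):
    u=cv2.undistortPoints(np.array(uv,float).reshape(-1,1,2),K(c),np.array(c["distortion"],float)).reshape(-1,2)
    r,t=RT(c); o=-r.T@t; d=np.c_[u,np.ones(len(u))]@r
    return o+d*((z-o[2])/d[:,2])[:,None]
def save(im,n,s=1): cv2.imwrite("pics/"+n,cv2.resize(im[:,:,::-1],None,fx=s,fy=s,interpolation=cv2.INTER_CUBIC))
def tcp(): 
    s=readout.state(); return np.array(s["eef_pos"]),R.from_euler("xyz",s["tcp_rot"]).as_matrix(),s
E
python3 - <<'E'
from h import *
p,r,s=tcp(); print(s["eef_pos"],s["tcp_rot"],env.grip_point_offset,s["t"]); print(r.round(3))
for n in("top","side"):
    c=read_camera(n); save(c["img"],n+"0.png",1.5)
    print(n,w(c,[0,0,0]).round(0))
    for th in["jig","post","bar","bar_red_end","bar_free_end","clamp_hinge","clamp_knob","rail_mid","saddle1","tape","driver","coupler","spray","mug","wrench"]:
        for d in nets.mark_of(c,th):
            if d["confidence"]>.25:
                q=w(c,d["point"]); print(th,round(d["confidence"],2),q.round(0),px(c,q)[0].round(0))
E
```

```text
pics
[ 191.70098358 -594.62172842  214.06643329] [-1.57190609e+00  1.15866731e-04 -2.82977147e+00] 18.8 0.0
[[-0.952 -0.     0.307]
 [-0.307  0.001 -0.952]
 [-0.    -1.    -0.001]]
top [ 357.  -26. 1199.]
jig 0.6 [618.  73.  -1.] [221. 191.]
jig 0.46 [550. -41.  -4.] [257. 210.]
post 0.69 [600. 198.  -0.] [183. 198.]
bar 0.84 [630. 185.   1.] [187. 188.]
bar_red_end 0.73 [647. 201.  16.] [181. 182.]
bar_free_end 0.69 [428. -11.  13.] [249. 249.]
clamp_hinge 0.92 [674.  85.  49.] [216. 170.]
rail_mid 0.7 [ 484. -305.  113.] [350. 223.]
saddle1 0.8 [426. 267.   4.] [161. 253.]
saddle1 0.79 [549. 322.  -3.] [145. 215.]
saddle1 0.79 [521. 418.  -2.] [115. 224.]
saddle1 0.7 [554. -43.  -3.] [258. 209.]
saddle1 0.66 [756. 288.  -4.] [156. 153.]
saddle1 0.63 [857.  82.  -4.] [218. 122.]
saddle1 0.62 [ 572. -141.   -1.] [288. 202.]
saddle1 0.61 [355. -48.  -3.] [262. 272.]
saddle1 0.48 [ 468. -161.    1.] [296. 235.]
tape 0.66 [383. 426.  -2.] [112. 267.]
tape 0.61 [ 486. -306.  115.] [350. 222.]
driver 0.52 [ 468. -162.    4.] [297. 235.]
driver 0.5 [ 786. -127.   -3.] [280. 140.]
driver 0.
[... 810 characters left out ...]
19.  -1.] [217. 324.]
saddle1 0.93 [424. 270.  -1.] [278. 295.]
saddle1 0.92 [852.  79.  -2.] [167. 227.]
saddle1 0.9 [556. -41.   1.] [271. 224.]
saddle1 0.87 [ 462. -161.   -1.] [311. 212.]
saddle1 0.86 [554. 320.  -1.] [222. 296.]
saddle1 0.86 [356. -50.   0.] [335. 235.]
saddle1 0.63 [ 569. -142.    0.] [278. 209.]
tape 0.83 [385. 426.  -1.] [272. 341.]
tape 0.67 [ 366. -140.    2.] [338. 219.]
driver 0.71 [ 375. -496.    5.] [357. 172.]
driver 0.53 [ 787. -126.    1.] [215. 200.]
coupler 0.55 [ 367. -139.    2.] [338. 219.]
spray 0.72 [651. 408.   2.] [171. 307.]
mug 0.76 [ 373. -493.    4.] [358. 172.]
wrench 0.81 [756. 287.   5.] [159. 269.]
wrench 0.33 [ 363. -139.    4.] [339. 219.]
```

View pics/top0.png

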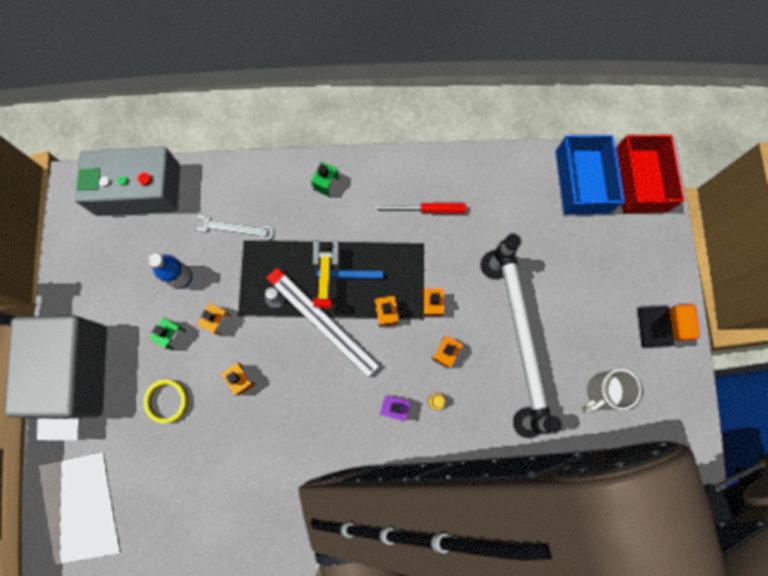

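View pics/side0.png

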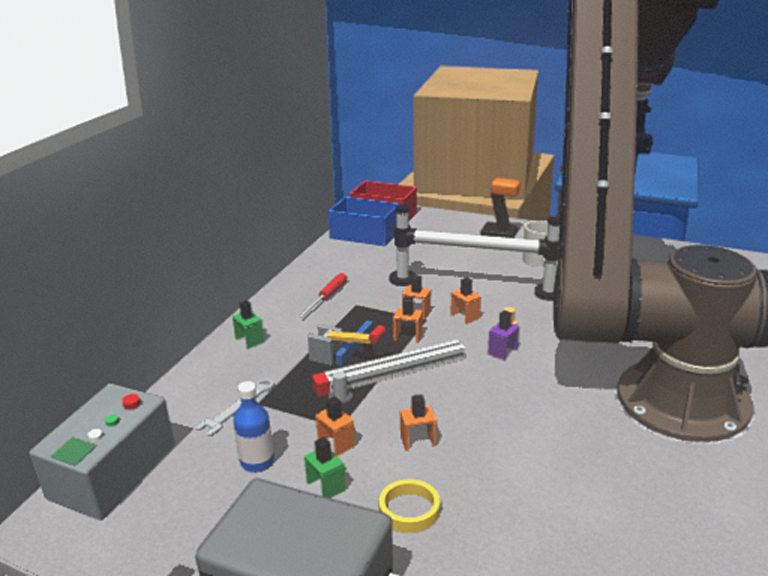

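The pictures show five orange saddles. In top pixels at 512 width they are A (258,209), B (288,202), C (296,235), D (161,253) and E (145,215). The green ones at (115,224) and (218,122) and the purple one at (262,272) are look-alikes. Next I'll fit the poses from silhouettes.

```bash
cat >> h.py <<'E'
def box(x0,x1,y0,y1,z0,z1): return np.array([[x,y,z] for x in(x0,x1) for y in(y0,y1) for z in(z0,z1)],float)
SAD=[box(-26,-20,-20,20,0,56),box(20,26,-20,20,0,56),box(-26,26,-20,20,50,56)]
STUD=box(-9,9,-9,9,56,90)
FENCE=[box(15,21,-110,30,0,26)]
def orange(im):
    h=cv2.cvtColor(im,cv2.COLOR_RGB2HSV); return ((h[...,0]>4)&(h[...,0]<17)&(h[...,1]>150)&(h[...,2]>70))
def blue(im):
    h=cv2.cvtColor(im,cv2.COLOR_RGB2HSV); return ((h[...,0]>100)&(h[...,0]<125)&(h[...,1]>120)&(h[...,2]>60))
def T(x,y,z,a,B): c,s=np.cos(a),np.sin(a); return B@np.array([[c,s,0],[-s,c,0],[0,0,1]])+[x,y,z]
S=4
def rend(c,boxes,holes,win):
    u0,v0,n=win; m=np.zeros((n*S,n*S),np.uint8)
    for L,val in((boxes,1),(holes,0)):
        for B in L:
            p=((px(c,B)-[u0,v0]+.5)*S).astype(np.float32)
            cv2.fillConvexPoly(m,cv2.convexHull(p).round().astype(np.int32),val)
    return cv2.resize(m.astype(np.float32),(n,n),interpolation=cv2.INTER_AREA)
def fit(cams,mask,x,y,boxes,holes,z=0,yaws=np.radians(np.arange(0,180,10)),n=44,steps=((8,.17),(4,.09),(2,.05),(1,.025),(.5,.012))):
    D=[]
    for c in cams:
        u,v=px(c,[x,y,z+30])[0]; win=(int(u)-n//2,int(v)-n//2,n)
        D.append((c,win,mask(c["img"])[win[1]:win[1]+n,win[0]:win[0]+n].astype(np.float32)))
    def cost(q):
        e=0
        for c,win,m in D:
            r=rend(c,[T(q[0],q[1],z,q[2],B) for B in boxes],[T(q[0],q[1],z,q[2],B) for B in holes],win)
            e+=np.abs(r-m).sum()/max(m.sum(),1)
        return e
    best=min((cost((x+dx,y+dy,a)),(x+dx,y+dy,a)) for a in yaws for dx in(-6,0,6) for dy in(-6,0,6))
    for s,da in steps:
        imp=True
        while imp:
            imp=False
            for d in((s,0,0),(-s,0,0),(0,s,0),(0,-s,0),(0,0,da),(0,0,-da)):
                q=tuple(np.add(best[1],d)); e=cost(q)
                if e<best[0]-1e-9: best=(e,q); imp=True
    return best
E
python3 - <<'E'
from h import *
ct,cs=read_camera("top"),read_camera("side")
for n,x,y in(("A",555,-42),("B",571,-141),("C",465,-161),("D",425,268),("E",551,321)):
    for cams in([ct,cs],[ct],[cs]):
        e,q=fit(cams,orange,x,y,SAD,[STUD]); print(n,len(cams),round(e,2),np.round(q[:2],1),round(np.degrees(q[2]),1))
# fence
for cams in([ct],[ct,cs]):
    e,q=fit(cams,blue,621,73,FENCE,[],yaws=np.radians([-9,-6,-3,0,3]),n=110); print("jig",round(e,2),np.round(q[:2],1),round(np.degrees(q[2]),1))
# rail: bright band columns
for c in(ct,cs):
    g=c["img"].min(2); a,b=px(c,[484-0,-305,115])[0],None
    A0=px(c,[[580,-289,115],[390,-322,115]]); pts=[]
    d=A0[1]-A0[0]; L=np.hypot(*d); d/=L; nn=np.array([-d[1],d[0]])
    for t in np.arange(0,L,1.):
        s=np.arange(-14,14,.25); P=(A0[0]+t*d+s[:,None]*nn).astype(np.float32)
        v=cv2.remap(c["img"].astype(np.float32).mean(2),P[:,:1],P[:,1:],cv2.INTER_LINEAR).ravel()
        k=v>150
        if k.sum()>8: pts.append((t,s[k].mean(),k.sum()*.25))
    pts=np.array(pts); f=np.polyfit(pts[:,0],pts[:,1],1); print("rail",f,np.median(pts[:,2]))
    Q=[A0[0]+t*d+np.polyval(f,t)*nn for t in(0,L)]; W=onz(c,Q,115); print(W.round(1),np.degrees(np.arctan2(*(W[0]-W[1])[[1,0]])))
save(np.hstack([ct["img"][160:290,90:330]]),"crop1.png",3.3)
E
```

```text
A 2 3.52 [555.5 -37.5] 20.0
A 1 2.41 [563. -37.] 92.9
A 1 0.77 [557. -44.] 18.6
B 2 3.76 [ 571 -135] 10.0
B 1 2.46 [ 571.  -131.5] 70.0
B 1 1.0 [ 577. -142.] 20.0
C 2 3.57 [ 470.5 -164. ] 14.8
C 1 2.1 [ 475. -162.] 53.0
C 1 1.05 [ 468. -163.] 15.2
D 2 4.46 [426.  267.5] 26.9
D 1 3.52 [431. 268.] 166.3
D 1 0.63 [424.  262.5] 20.9
E 2 6.31 [551. 321.] 152.3
E 1 5.77 [549. 323.] 147.1
E 1 0.31 [553. 314.] 147.1
jig 0.48 [626.  78.] -3.0
jig 3.03 [628.  68.] -3.0
rail [-0.01635084  4.36997962] 18.5
[[ 577.2 -276.2  115. ]
 [ 388.1 -312.7  115. ]] 10.920948819356429
rail [ 0.12912923 -1.84701821] 25.0
[[ 584.5 -304.1  115. ]
 [ 381.9 -278.2  115. ]] -7.289756145011202
```

View pics/crop1.png

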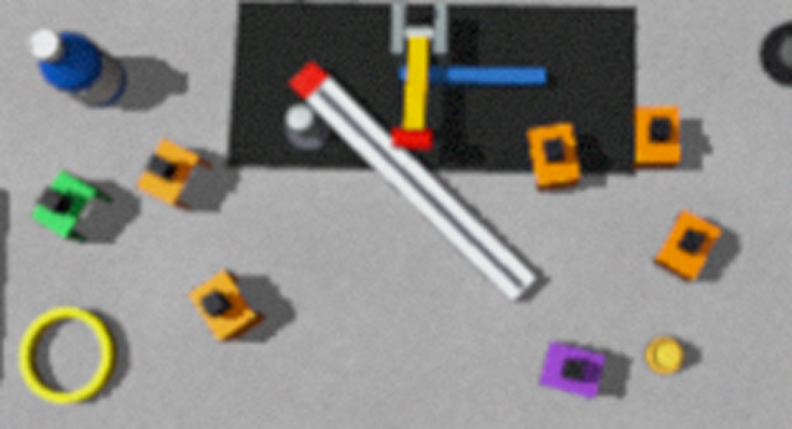

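```bash
sed -i 's/(h\[...,0\]>4)&(h\[...,0\]<17)&(h\[...,1\]>150)&(h\[...,2\]>70)/(h[...,0]>4)\&(h[...,0]<22)\&(h[...,1]>110)\&(h[...,2]>70)/' h.py
python3 - <<'E'
from h import *
ct,cs=read_camera("top"),read_camera("side")
for c in(ct,cs):
    u,v=px(c,[551,321,53])[0].astype(int); print(cv2.cvtColor(c["img"],cv2.COLOR_RGB2HSV)[v,u-6:u+7].tolist())
for n,x,y in(("A",555,-42),("B",571,-141),("C",465,-161),("D",425,268),("E",551,321)):
    for cams in([ct,cs],[ct],[cs]):
        e,q=fit(cams,orange,x,y,SAD,[STUD]); print(n,len(cams),round(e,2),np.round(q[:2],1),round(np.degrees(q[2]),1))
for c in(ct,cs):
    A0=px(c,[[580,-289,115],[390,-322,115]]); d=A0[1]-A0[0]; L=np.hypot(*d); d/=L; nn=np.array([-d[1],d[0]])
    for t in (L*.1,L*.5,L*.9):
        s=np.arange(-14,15.); P=(A0[0]+t*d+s[:,None]*nn).astype(np.float32)
        print(cv2.remap(c["img"].astype(np.float32).mean(2),P[:,:1],P[:,1:],cv2.INTER_LINEAR).ravel().astype(int).tolist())
E
```

```text
[[14, 35, 167], [15, 69, 144], [15, 84, 109], [16, 55, 79], [130, 11, 67], [120, 12, 65], [125, 28, 55], [113, 29, 35], [95, 102, 15], [7, 165, 34], [12, 237, 87], [15, 253, 129], [15, 255, 146]]
[[13, 181, 240], [13, 178, 242], [12, 179, 240], [11, 181, 233], [9, 164, 173], [7, 99, 88], [10, 16, 48], [9, 31, 57], [10, 149, 132], [11, 179, 211], [11, 183, 233], [13, 180, 243], [13, 177, 242]]
A 2 0.76 [555. -42.] 7.1
A 1 0.23 [556.5 -40.5] 10.0
A 1 0.49 [555. -42.] 9.3
B 2 0.99 [ 571.5 -138. ] 0.7
B 1 0.2 [ 571.  -137.5] 0.7
B 1 0.75 [ 571.  -137.5] 7.1
C 2 0.39 [ 468. -163.] 149.1
C 1 0.22 [ 468.5 -162.5] 147.0
C 1 0.13 [ 468. -167.] 147.7
D 2 0.51 [425. 266.] 32.2
D 1 0.28 [427. 268.] 35.2
D 1 0.19 [425. 265.] 31.4
E 2 0.45 [551. 320.] 153.0
E 1 0.26 [551.  320.5] 152.3
E 1 0.13 [552.  316.5] 151.4
[152, 110, 89, 89, 87, 90, 92, 89, 92, 120, 162, 200, 221, 229, 231, 229, 220, 191, 164, 156, 164, 171, 170, 169, 167, 166, 168, 170, 168]
[165, 147, 114, 94, 92, 91, 91, 92, 89, 90, 109, 161, 202, 223, 230, 231, 229, 225, 197, 163, 149, 157, 167, 170, 172, 171, 172, 172, 170]
[168, 168, 155, 120, 94, 91, 90, 89, 90, 90, 95, 111, 155, 195, 221, 228, 230, 230, 225, 204, 168, 145, 162, 169, 172, 170, 170, 170, 169]
[174, 172, 175, 175, 178, 177, 176, 175, 173, 179, 239, 241, 241, 239, 200, 165, 125, 90, 147, 182, 175, 176, 179, 177, 177, 178, 179, 179, 183]
[182, 181, 181, 181, 181, 180, 179, 178, 177, 173, 208, 241, 241, 239, 219, 181, 141, 104, 120, 166, 180, 179, 178, 178, 178, 178, 179, 179, 177]
[123, 83, 69, 65, 65, 67, 64, 65, 65, 57, 119, 246, 244, 241, 230, 199, 160, 120, 93, 151, 177, 176, 176, 176, 176, 176, 178, 176, 174]
```

```bash
python3 - <<'E'
from h import *
ct,cs=read_camera("top"),read_camera("side")
for c,off in((ct,(.6,2.6)),(cs,(-.2,.5))):
    A0=px(c,[[580,-289,115],[390,-322,115]]); d=A0[1]-A0[0]; L=np.hypot(*d); d/=L; nn=np.array([-d[1],d[0]])
    W=onz(c,[A0[0]+t*L*d+o*nn for t,o in zip((.1,.9),off)],115); v=W[0]-W[1]
    a=np.arctan2(v[1],v[0]); y=W[1,1]+(484-W[1,0])*np.tan(a); print(W.round(1),np.degrees(a),"y at 484",y)
    # uprights: black collars at z~115, image extent
print("scale",K(ct)[0,0])
c=ct; im=c["img"]
for m in nets.mark_of(c,"rail_mid")[:2]: print(w(c,m["point"]).round(1),m["confidence"])
for m in nets.mark_of(cs,"rail_mid")[:2]: print(w(cs,m["point"]).round(1),m["confidence"])
for m in nets.mark_of(cs,"clamp_knob")[:2]+nets.look_for(cs,"clamp_knob")[:2]: print("knob",w(cs,m["point"]).round(1),m["confidence"])
# red mask blobs near the clamp in top and side
for c in(ct,cs):
    h=cv2.cvtColor(c["img"],cv2.COLOR_RGB2HSV); m=((h[...,0]<4)|(h[...,0]>174))&(h[...,1]>150)&(h[...,2]>60)
    n,l,st,ce=cv2.connectedComponentsWithStats(m.astype(np.uint8))
    for i in range(1,n):
        if st[i,4]>10: print(ce[i].round(1),st[i,4],onz(c,ce[i],64)[0].round(0),onz(c,ce[i],20)[0].round(0))
E
```

```text
[[ 560.1 -290.5  115. ]
 [ 407.  -311.3  115. ]] 7.705538088669251 y at 484 -300.839773767326
[[ 561.2 -293.9  115. ]
 [ 408.  -314.6  115. ]] 7.699351483844806 y at 484 -304.34164618277595
scale 380.1593614378604
[ 483.4 -303.2  116.1] 0.66
[619.7  72.4   3.2] 0.49
knob [567.1  84.   82.9] 0.65
knob [593.   90.1  59.9] 0.62
[432.8 115.5] 1855 [ 832. -633.   64.] [ 851. -656.   20.]
[ 95.8 118.7] 55 [861. 478.  64.] [881. 497.  20.]
[295.6 138.1] 198 [ 766. -170.   64.] [ 781. -176.   20.]
[182.9 183.6] 79 [631. 186.  64.] [642. 194.  20.]
[214.9 201.8] 73 [571.  87.  64.] [579.  92.  20.]
[256.  127.7] 360 [ 848. -666.   64.] [ 893. -777.   20.]
[222.  189.3] 98 [743. -95.  64.] [ 781. -172.   20.]
[251.  221.8] 64 [579.  63.  64.] [607.  -5.  20.]
[213.8 255.1] 106 [607. 250.  64.] [637. 193.  20.]
[ 86.8 267. ] 83 [888. 414.  64.] [935. 367.  20.]
```

```bash
cat >> h.py <<'E'
def heading(r): return np.degrees(np.arctan2(r[1,2],r[0,2]))
def rot(h): # tool down, tool z at heading h deg
    a=np.radians(h); z=np.array([np.cos(a),np.sin(a),0]); y=np.array([0,0,-1.]); return np.c_[np.cross(y,z),y,z]
def plan(stages,op):
    "stages: (xyz,heading,rows[,opening]); prints rows for apply_moves from the present pose"
    p,r,s=tcp(); print("t",round(s["t"],2),"tcp",p.round(1),"h",round(heading(r),1),"op",round(s["opening"]*95.1,1),"F",np.round(s["ft_force"],1))
    rows=[]
    for st in stages:
        q,h,n=st[:3]; o=st[3] if len(st)>3 else op
        rv=R.from_matrix(r.T@rot(h)).as_rotvec(); q=np.array(q,float); p0=p.copy()
        for i in range(n):
            d=p0+(q-p0)*(i+1)/n
            rows.append([(r.T@(d-p)/10).round(2).tolist(),np.degrees(rv/n).round(1).tolist(),o]); p=d
            r=r@R.from_rotvec(rv/n).as_matrix()
    while len(rows)%5: rows.append([[0,0,0],[0,0,0],rows[-1][2]])
    for i in range(0,len(rows),5): print(json.dumps(rows[i:i+5]).replace(" ",""))
E
python3 - <<'E'
from h import *
plan([((192,-595,240),-72,1),((568,85,240),-93,14)],7)
E
```

```text
t 2.1 tcp [ 191.8 -594.9  214.7] h -72.1 op 95.1 F [ 0.6  0.1 -0.2]
[[[-0.02,-2.53,0.02],[-0.0,-0.1,0.0],7],[[-4.06,-0.0,-3.79],[-0.0,1.5,-0.0],7],[[-3.95,-0.0,-3.89],[-0.0,1.5,-0.0],7],[[-3.85,-0.0,-4.0],[-0.0,1.5,-0.0],7],[[-3.75,-0.0,-4.1],[-0.0,1.5,-0.0],7]]
[[[-3.64,-0.0,-4.19],[-0.0,1.5,-0.0],7],[[-3.53,-0.0,-4.29],[-0.0,1.5,-0.0],7],[[-3.41,-0.0,-4.38],[-0.0,1.5,-0.0],7],[[-3.3,-0.0,-4.47],[-0.0,1.5,-0.0],7],[[-3.18,-0.0,-4.55],[-0.0,1.5,-0.0],7]]
[[[-3.06,-0.0,-4.63],[-0.0,1.5,-0.0],7],[[-2.94,-0.0,-4.71],[-0.0,1.5,-0.0],7],[[-2.81,-0.0,-4.79],[-0.0,1.5,-0.0],7],[[-2.69,-0.0,-4.86],[-0.0,1.5,-0.0],7],[[-2.56,-0.0,-4.93],[-0.0,1.5,-0.0],7]]
```

Emit:
apply_moves(increments=[[[0,-2.5,0],[0,0,0],7],[[-4.1,0,-3.8],[0,1.5,0],7],[[-4,0,-3.9],[0,1.5,0],7],[[-3.9,0,-4],[0,1.5,0],7],[[-3.8,0,-4.1],[0,1.5,0],7]])

```text
t: 2.72
eef_pos: [302.8, -397.7, 239.6]
tcp_rot: [-1.57, 0.001, -2.943]
ft_force: [0.5, -0.6, -0.6]
opening: 0.741
```

Emit:
apply_moves(increments=[[[-3.6,0,-4.2],[0,1.5,0],7],[[-3.5,0,-4.3],[0,1.5,0],7],[[-3.4,0,-4.4],[0,1.5,0],7],[[-3.3,0,-4.5],[0,1.5,0],7],[[-3.2,0,-4.6],[0,1.5,0],7]])

```text
t: 3.35
eef_pos: [443.0, -147.4, 240.8]
tcp_rot: [-1.568, 0.003, -3.08]
ft_force: [1.4, -1.1, 0.1]
opening: 0.739
```

Emit:
apply_moves(increments=[[[-3.1,0,-4.6],[0,1.5,0],7],[[-2.9,0,-4.7],[0,1.5,0],7],[[-2.8,0,-4.8],[0,1.5,0],7],[[-2.7,0,-4.9],[0,1.5,0],7],[[-2.6,0,-4.9],[0,1.5,0],7]])

```text
t: 3.98
eef_pos: [586.1, 102.1, 241.9]
tcp_rot: [-1.568, 0.007, 3.069]
ft_force: [0.7, -0.8, 0.1]
opening: 0.737
```

```bash
python3 - <<'E'
from h import *
plan([((568,85,240),-93,4),((568,85,120),-93,3),((568,85,63),-93,3)],7)
E
```

```text
t 3.98 tcp [586.1 102.1 241.9] h -94.2 op 70.1 F [ 0.7 -0.8  0.1]
[[[0.42,0.05,0.46],[-0.0,-0.3,-0.1],7],[[0.42,0.05,0.46],[-0.0,-0.3,-0.1],7],[[0.43,0.05,0.45],[-0.0,-0.3,-0.1],7],[[0.43,0.05,0.45],[-0.0,-0.3,-0.1],7],[[0.0,4.0,-0.0],[0.0,0.0,-0.0],7]]
[[[0.0,4.0,-0.0],[0.0,0.0,-0.0],7],[[0.0,4.0,-0.0],[0.0,0.0,-0.0],7],[[0.0,1.9,-0.0],[-0.0,0.0,-0.0],7],[[0.0,1.9,-0.0],[-0.0,0.0,-0.0],7],[[0.0,1.9,-0.0],[-0.0,0.0,-0.0],7]]
```

Emit:
apply_moves(increments=[[[0.9,0.2,0.9],[0,-1.2,0],7],[[0.8,0,0.9],[0,0,0],7],[[0,4,0],[0,0,0],7],[[0,4,0],[0,0,0],7],[[0,4,0],[0,0,0],7]])

```text
t: 4.6
eef_pos: [568.3, 82.5, 120.4]
tcp_rot: [-1.568, 0.014, 3.09]
ft_force: [0.3, 0.3, -0.1]
opening: 0.735
```

```bash
python3 - <<'E'
from h import *
plan([((568,85,63),-93,3)],7)
c=read_camera("side"); save(c["img"][150:280,190:330],"k1.png",4)
print(px(c,[[568,85,82],[568,67,82],[568,103,82]]).round(0)-[190,150])
E
```

```text
t 4.6 tcp [568.3  82.5 120.4] h -93.0 op 69.9 F [ 0.3  0.3 -0.1]
[[[0.04,1.91,-0.09],[-0.1,0.0,-0.3],7],[[0.03,1.91,-0.09],[-0.1,0.0,-0.3],7],[[0.02,1.91,-0.08],[-0.1,0.0,-0.3],7],[[0,0,0],[0,0,0],7],[[0,0,0],[0,0,0],7]]
[[61. 71.]
 [64. 68.]
 [59. 74.]]
```

View pics/k1.png

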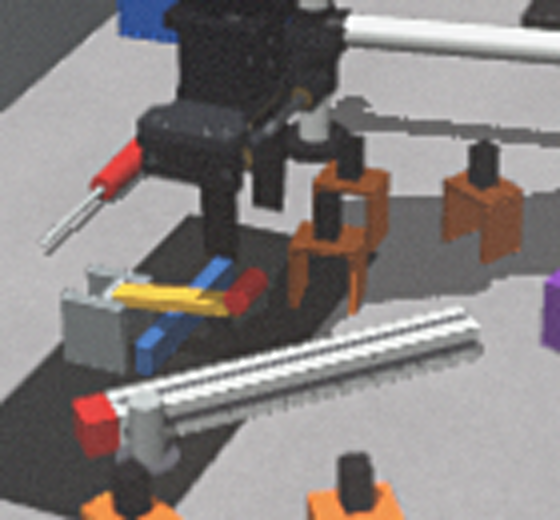

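The knob shows at crop (245,289), which matches the estimate (568,85,82). The fingers straddle it, so I'll descend and pinch.

Emit:
apply_moves(increments=[[[0,2,-0.1],[0,0,-0.5],7],[[0,2,-0.1],[0,0,0],7],[[0,1.8,0],[0,0,0],7],[[0,0,0],[0,0,0],2.5],[[0,0,0],[0,0,0],2.5]])

```text
t: 5.28
eef_pos: [565.1, 78.1, 60.7]
tcp_rot: [-1.568, -0.001, 3.081]
ft_force: [1.6, 27.3, -2.0]
opening: 0.583
```

Emit:
apply_moves(increments=[[[0,0,0],[0,0,0],2.5],[[0,0,0],[0,0,0],2.5],[[0,0,0],[0,0,0],2.5],[[0,0,0],[0,0,0],2.5],[[0,0,0],[0,0,0],2.5]])

```text
t: 5.9
eef_pos: [567.1, 88.5, 65.7]
tcp_rot: [-1.582, 0.007, 3.079]
ft_force: [2.5, 2.2, -5.8]
opening: 0.375
```

```bash
python3 - <<'E'
from h import *
p,r,s=tcp(); print(p,s["opening"]*95.1,s["ft_force"],heading(r))
g=p+[0,0,18.8]; H=np.array([674.5,g[1],50.]); d=g-H; a0=np.arctan2(d[2],-d[0]); L=np.hypot(d[0],d[2]); print("L",L,"clamp",a0-.1087)
# path about jig y axis, total of 15 rows up to clamp 1.5
X=np.array([np.cos(np.radians(-3)),np.sin(np.radians(-3)),0]); L=110.7; H=g-(-X*L*np.cos(a0)+np.array([0,0,1])*L*np.sin(a0))
tg=[(tuple(H+L*(-X*np.cos(a)+np.array([0,0,1])*np.sin(a))-[0,0,18.8]),-93,1,2.5) for a in np.linspace(a0,1.62,11)[1:]]
plan(tg,2.5)
E
```

```text
[567.1314968   88.46449679  65.67661811] 35.63895191830519 [ 2.47898097  2.2189962  -5.82219106] -93.6025345640602
L 112.76804811763033 clamp 0.2020054447534288
t 5.9 tcp [567.1  88.5  65.7] h -93.6 op 35.6 F [ 2.5  2.2 -5.8]
[[[-0.54,-1.34,-0.02],[0.6,-0.6,-0.4],2.5],[[-0.7,-1.27,0.0],[0.0,0.0,-0.0],2.5],[[-0.86,-1.16,0.0],[0.0,0.0,0.0],2.5],[[-1.01,-1.04,-0.0],[0.0,0.0,0.0],2.5],[[-1.13,-0.9,0.0],[0.0,0.0,0.0],2.5]]
[[[-1.24,-0.74,-0.0],[0.0,0.0,0.0],2.5],[[-1.33,-0.58,0.0],[0.0,0.0,0.0],2.5],[[-1.39,-0.4,-0.0],[0.0,0.0,0.0],2.5],[[-1.43,-0.21,0.0],[0.0,0.0,0.0],2.5],[[-1.45,-0.02,0.0],[0.0,0.0,0.0],2.5]]
```

Emit:
apply_moves(increments=[[[-0.5,-1.3,0],[0,0,0],2.5],[[-0.7,-1.3,0],[0,0,0],2.5],[[-0.9,-1.2,0],[0,0,0],2.5],[[-1,-1,0],[0,0,0],2.5],[[-1.1,-0.9,0],[0,0,0],2.5]])

```text
t: 6.52
eef_pos: [609.2, 86.1, 125.8]
tcp_rot: [-1.585, 0.005, 3.077]
ft_force: [3.0, 5.4, -14.1]
opening: 0.379
```

```bash
python3 - <<'E'
from h import *
p,r,s=tcp()
g=p+[0,0,18.8]; d=g-[677,0,50]; print("L",np.hypot(d[0],d[2]),"clamp",np.arctan2(d[2],-d[0])-.1087)
X=np.array([np.cos(np.radians(-3)),np.sin(np.radians(-3)),0]);H=np.array([677,82.5,50.])
a0=np.arctan2(d[2],-d[0])
plan([(tuple(H+111*(-X*np.cos(a)+np.array([0,0,1])*np.sin(a))-[0,0,18.8]),heading(r),1,2.5) for a in np.linspace(a0,1.72,8)[1:]],2.5)
E
```

```text
L 116.43097580837265 clamp 0.8400790982404361
t 6.53 tcp [609.2  86.1 125.8] h -93.7 op 36.0 F [  3.    5.4 -14.1]
[[[-1.36,-0.21,-0.02],[0.8,-0.0,-0.3],2.5],[[-1.1,-0.54,-0.01],[0.0,0.0,-0.0],2.5],[[-1.15,-0.42,-0.01],[-0.0,0.0,0.0],2.5],[[-1.19,-0.29,-0.01],[-0.0,0.0,0.0],2.5],[[-1.21,-0.15,-0.02],[-0.0,0.0,-0.0],2.5]]
[[[-1.22,-0.02,-0.02],[-0.0,0.0,0.0],2.5],[[-1.22,0.11,-0.02],[-0.0,0.0,-0.0],2.5],[[0,0,0],[0,0,0],2.5],[[0,0,0],[0,0,0],2.5],[[0,0,0],[0,0,0],2.5]]
```

Emit:
apply_moves(increments=[[[-1.4,-0.2,0],[0,0,0],2.5],[[-1.2,-0.4,0],[0,0,0],2.5],[[-1.2,-0.4,0],[0,0,0],2.5],[[-1.2,-0.2,0],[0,0,0],2.5],[[-1.2,-0.1,0],[0,0,0],2.5]])

```text
t: 7.15
eef_pos: [669.1, 82.8, 144.1]
tcp_rot: [-1.587, -0.005, 3.076]
ft_force: [-2.9, 4.2, -2.6]
opening: 0.372
```

Emit:
apply_moves(increments=[[[-1.2,0,0],[0,0,0],2.5],[[-1.2,0.2,0],[0,0,0],2.5],[[0,0,0],[0,0,0],6],[[0,0,0],[0,0,0],6],[[0,0,0],[0,0,0],6]])

```text
t: 7.78
eef_pos: [695.3, 80.2, 143.7]
tcp_rot: [-1.587, -0.004, 3.075]
ft_force: [-0.2, -0.7, -0.1]
opening: 0.609
```

```bash
python3 - <<'E'
from h import *
p,r,s=tcp()
g=p+[0,0,18.8]; d=g-[676,0,50]; print("L",np.hypot(d[0],d[2]),"clamp",np.arctan2(d[2],-d[0])-.1087)
plan([(p+[0,0,65],-93,2),((556,-41,260),9,10)],6)
E
```

```text
L 114.10943652543439 clamp 1.6322310570008876
t 7.78 tcp [695.3  80.2 143.7] h -93.8 op 57.9 F [-0.2 -0.7 -0.1]
[[[0.01,-3.25,-0.05],[0.5,-0.4,0.1],6],[[0.01,-3.25,-0.03],[0.5,-0.4,0.1],6],[[1.33,-0.51,1.28],[-0.0,-10.2,-0.0],6],[[1.53,-0.51,1.03],[-0.0,-10.2,-0.0],6],[[1.69,-0.51,0.74],[-0.0,-10.2,-0.0],6]]
[[[1.8,-0.51,0.43],[-0.0,-10.2,-0.0],6],[[1.84,-0.51,0.1],[-0.0,-10.2,-0.0],6],[[1.83,-0.51,-0.22],[-0.0,-10.2,-0.0],6],[[1.76,-0.51,-0.55],[-0.0,-10.2,-0.0],6],[[1.64,-0.51,-0.85],[-0.0,-10.2,-0.0],6]]
[[[1.46,-0.51,-1.13],[-0.0,-10.2,-0.0],6],[[1.24,-0.51,-1.37],[-0.0,-10.2,-0.0],6],[[0,0,0],[0,0,0],6],[[0,0,0],[0,0,0],6],[[0,0,0],[0,0,0],6]]
```

Emit:
apply_moves(increments=[[[0,-5,0],[1,0,0],6],[[0,-3,0],[0,0,0],6],[[1.3,0,1.3],[0,-10.3,0],6],[[1.5,0,1],[0,-10.3,0],6],[[1.7,0,0.7],[0,-10.3,0],6]])

```text
t: 8.4
eef_pos: [652.5, 42.8, 226.8]
tcp_rot: [-1.569, -0.004, -2.654]
ft_force: [0.7, 0.7, 0.2]
opening: 0.633
```

Emit:
apply_moves(increments=[[[1.8,0,0.4],[0,-10.3,0],6],[[1.8,0,0.1],[0,-10.3,0],6],[[1.8,0,-0.2],[0,-10.3,0],6],[[1.7,0,-0.5],[0,-10.3,0],6],[[1.6,0,-0.8],[0,-10.3,0],6]])

```text
t: 9.02
eef_pos: [582.8, -20.7, 228.3]
tcp_rot: [-1.57, -0.004, -1.724]
ft_force: [-0.2, 1.4, -0.7]
opening: 0.63
```

```bash
python3 - <<'E'
from h import *
ct=read_camera("top")
e,q=fit([ct],orange,571,-138,SAD,[STUD]); print("B",e,q)
plan([((556,-41,140),9,5),((556,-41,62),9,2),((556,-41,62),9,3,1.0)],6)
E
```

```text
B 0.18390487 (np.float64(570.0), np.float64(-137.5), np.float64(-0.039999999999999994))
t 9.07 tcp [581.5 -21.7 228.4] h -8.2 op 59.7 F [ 0.8 -0.4  1.6]
[[[0.45,1.77,-0.45],[0.0,-3.4,0.1],6],[[0.42,1.77,-0.48],[0.0,-3.4,0.1],6],[[0.39,1.77,-0.5],[0.0,-3.4,0.1],6],[[0.36,1.77,-0.52],[0.0,-3.4,0.1],6],[[0.33,1.77,-0.55],[0.0,-3.4,0.1],6]]
[[[0.0,3.9,0.0],[-0.0,0.0,-0.0],6],[[0.0,3.9,0.0],[-0.0,0.0,-0.0],6],[[0.0,0.0,0.0],[0.0,-0.0,0.0],1.0],[[0.0,0.0,0.0],[0.0,-0.0,0.0],1.0],[[0.0,0.0,0.0],[0.0,-0.0,0.0],1.0]]
```

Emit:
apply_moves(increments=[[[0.8,1.8,-0.9],[0,-8,0],6],[[0.6,1.8,-0.8],[0,-8,0],6],[[0.5,1.8,-0.7],[0,-1,0],6],[[0,1.8,0],[0,0,0],6],[[0,1.6,0],[0,0,0],6]])

```text
t: 9.7
eef_pos: [557.4, -41.7, 140.6]
tcp_rot: [-1.567, -0.007, -1.422]
ft_force: [-0.1, 0.1, -0.4]
opening: 0.629
```

```bash
python3 - <<'E'
from h import *
ct=read_camera("side"); save(ct["img"][120:250,220:350],"a1.png",4)
plan([((556,-41,62),9,2),((556,-41,62),9,3,1.0)],6)
E
```

```text
t 9.75 tcp [556.6 -41.6 138.7] h 8.5 op 60.2 F [ 0.1  0.9 -1.6]
[[[-0.06,3.84,-0.03],[-0.0,-0.2,0.2],6],[[-0.04,3.84,-0.03],[-0.0,-0.2,0.2],6],[[0.0,0.0,0.0],[-0.0,0.0,0.0],1.0],[[0.0,0.0,0.0],[-0.0,0.0,0.0],1.0],[[0.0,0.0,0.0],[-0.0,0.0,0.0],1.0]]
```

View pics/a1.png

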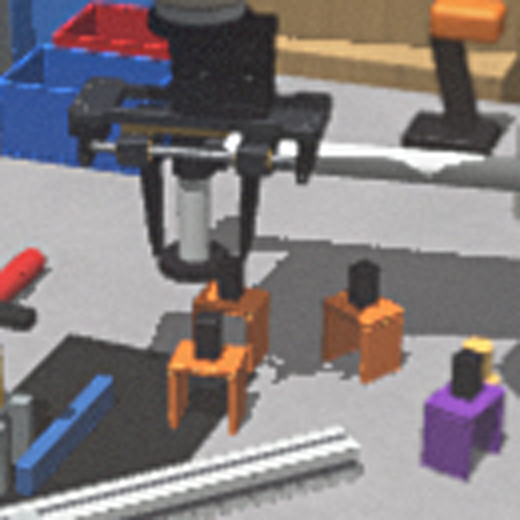

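The fingers at crop (160–245, 260) are centred over stud A at (207,330), so I'll grasp it.

Emit:
apply_moves(increments=[[[0,4,0],[0,0,0],6],[[0,3.6,0],[0,0,0],6],[[0,0,0],[0,0,0],1],[[0,0,0],[0,0,0],1],[[0,0,0],[0,0,0],1]])

```text
t: 10.38
eef_pos: [559.3, -42.0, 65.1]
tcp_rot: [-1.564, -0.008, -1.429]
ft_force: [0.8, 0.1, -0.1]
opening: 0.378
```

Emit:
apply_moves(increments=[[[0,0,0],[0,0,0],1],[[0,0,0],[0,0,0],1],[[0,-5,0],[0,0,0],1],[[0,-5,0],[0,0,0],1],[[0,-5,0],[0,0,0],1]])

```text
t: 11.0
eef_pos: [556.9, -40.8, 217.9]
tcp_rot: [-1.568, -0.006, -1.43]
ft_force: [0.5, -0.7, -0.8]
opening: 0.186
```

```bash
cat >> h.py <<'E'
RM=np.array([484,-303,115.]); RX=np.array([np.cos(np.radians(7.7)),np.sin(np.radians(7.7)),0])
def slot(k,dz=0): p=RM+RX*k; return (p[0],p[1],79+62+dz)
E
python3 - <<'E'
from h import *
p,r,s=tcp()
plan([(np.add(p,[0,0,40]),heading(r),1),(slot(104,125),-82.3,10)],1)
E
```

```text
t 11.0 tcp [556.9 -40.8 217.9] h 8.1 op 17.7 F [ 0.5 -0.7 -0.8]
[[[0.03,-4.0,0.01],[-0.1,-0.0,0.4],1],[[2.5,-0.08,-0.05],[0.0,9.0,-0.0],1],[[2.48,-0.08,0.34],[0.0,9.0,-0.0],1],[[2.39,-0.08,0.73],[0.0,9.0,-0.0],1],[[2.25,-0.08,1.1],[0.0,9.0,-0.0],1]]
[[[2.05,-0.08,1.43],[0.0,9.0,-0.0],1],[[1.8,-0.08,1.74],[0.0,9.0,-0.0],1],[[1.5,-0.08,2.0],[0.0,9.0,-0.0],1],[[1.17,-0.08,2.21],[0.0,9.0,-0.0],1],[[0.81,-0.08,2.37],[0.0,9.0,-0.0],1]]
[[[0.43,-0.08,2.46],[0.0,9.0,-0.0],1],[[0,0,0],[0,0,0],1],[[0,0,0],[0,0,0],1],[[0,0,0],[0,0,0],1],[[0,0,0],[0,0,0],1]]
```

Emit:
apply_moves(increments=[[[0,-4,0],[0,0,0],1],[[2.5,0,0],[0,9,0],1],[[2.5,0,0.3],[0,9,0],1],[[2.4,0,0.7],[0,9,0],1],[[2.2,0,1.1],[0,9,0],1]])

```text
t: 11.62
eef_pos: [569.0, -140.7, 266.3]
tcp_rot: [-1.556, -0.001, -2.075]
ft_force: [0.1, -0.7, -1.8]
opening: 0.19
```

Emit:
apply_moves(increments=[[[2,0,1.4],[0,9,0],1],[[1.8,0,1.7],[0,9,0],1],[[1.5,0,2],[0,9,0],1],[[1.2,0,2.2],[0,9,0],1],[[0.8,0,2.4],[0,9,0],1]])

```text
t: 12.25
eef_pos: [580.1, -268.5, 268.0]
tcp_rot: [-1.56, 0.01, -2.887]
ft_force: [-0.0, 0.0, -1.0]
opening: 0.189
```

```bash
python3 - <<'E'
from h import *
plan([(slot(104,115),-82.3,3),(slot(104,60),-82.3,2)],1)
E
```

```text
t 12.25 tcp [ 580.1 -268.5  268. ] h -75.4 op 17.9 F [-0.  0. -1.]
[[[-0.05,0.41,0.72],[-0.2,2.3,-0.2],1],[[-0.08,0.41,0.72],[-0.2,2.3,-0.2],1],[[-0.11,0.4,0.71],[-0.2,2.3,-0.2],1],[[0.0,2.75,-0.0],[0.0,-0.0,-0.0],1],[[0.0,2.75,-0.0],[0.0,-0.0,-0.0],1]]
```

Emit:
apply_moves(increments=[[[-0.1,0.5,1.1],[-0.6,7,-0.6],1],[[-0.1,0.7,1.1],[0,0,0],1],[[0,2.8,0],[0,0,0],1],[[0,2.7,0],[0,0,0],1],[[0,0,0],[0,0,0],1]])

```text
t: 12.88
eef_pos: [585.9, -292.2, 198.8]
tcp_rot: [-1.571, 0.0, -3.006]
ft_force: [-0.3, 0.4, -1.6]
opening: 0.188
```

```bash
python3 - <<'E'
from h import *
cs,ct=read_camera("side"),read_camera("top")
p,r,s=tcp()
a=px(cs,[RM+RX*104])[0].astype(int); b=px(ct,[RM+RX*104])[0].astype(int)
save(np.hstack([cs["img"][a[1]-55:a[1]+45,a[0]-50:a[0]+50],ct["img"][b[1]-50:b[1]+50,b[0]-50:b[0]+50]]),"r1.png",4)
plan([(slot(104,20),-82.3,2),(slot(104,2),-82.3,2)],1)
E
```

```text
t 12.97 tcp [ 586.8 -292.7  201.2] h -82.3 op 17.6 F [ 0.3  0.2 -0.3]
[[[-0.03,2.01,-0.18],[-0.1,0.0,-0.1],1],[[-0.03,2.01,-0.18],[-0.1,0.0,-0.1],1],[[-0.0,0.9,-0.0],[0.0,-0.0,-0.0],1],[[-0.0,0.9,-0.0],[0.0,-0.0,-0.0],1],[[0,0,0],[0,0,0],1]]
```

View pics/r1.png

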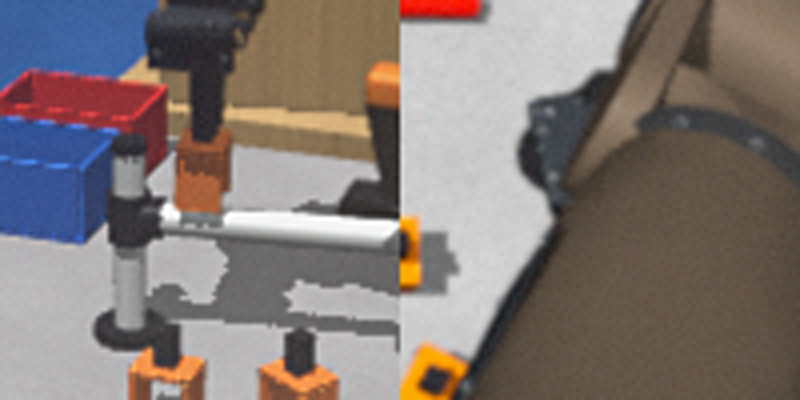

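The saddle is above the rail, with its side-crop bottom at (200,212) and the tube at (200,218). I'll lower it now.

Emit:
apply_moves(increments=[[[0,1.5,-0.3],[0,0,0],1],[[0,1.5,0],[0,0,0],1],[[0,1.2,0],[0,0,0],1],[[0,1,0],[0,0,0],1],[[0,0.5,0],[0,0,0],1]])

```text
t: 13.6
eef_pos: [587.9, -289.9, 144.2]
tcp_rot: [-1.566, 0.008, -3.005]
ft_force: [-7.1, 6.9, 36.8]
opening: 0.185
```

```bash
python3 - <<'E'
from h import *
cs=read_camera("side")
a=px(cs,[RM+RX*104])[0].astype(int)
save(cs["img"][a[1]-55:a[1]+45,a[0]-50:a[0]+50],"r2.png",5)
plan([(slot(104,0),-82.3,2)],1)
E
```

```text
t 13.65 tcp [ 587.9 -289.9  144.4] h -82.2 op 17.6 F [-0.8  1.8  5.6]
[[[0.04,0.17,-0.05],[-0.2,0.1,-0.2],1],[[0.04,0.17,-0.05],[-0.2,0.1,-0.2],1],[[0,0,0],[0,0,0],1],[[0,0,0],[0,0,0],1],[[0,0,0],[0,0,0],1]]
```

View pics/r2.png

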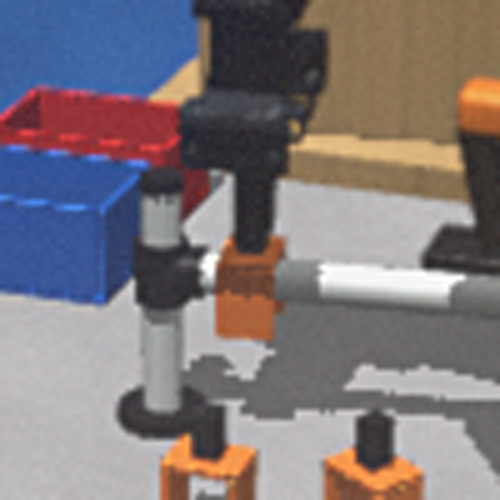

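The saddle is seated astride, with its leg hanging in front of the tube at crop (247,300). I'll release it, rise, and go to B.

Emit:
apply_moves(increments=[[[0,0,0],[0,0,0],4.5],[[0,0,0],[0,0,0],4.5],[[0,0,0],[0,0,0],4.5],[[0,-3,0],[0,0,0],4.5],[[0,-5,0],[0,0,0],6]])

```text
t: 14.28
eef_pos: [586.3, -289.2, 222.2]
tcp_rot: [-1.57, 0.002, -3.005]
ft_force: [-0.2, -0.3, -0.3]
opening: 0.53
```

```bash
python3 - <<'E'
from h import *
plan([((571,-138,240),-1,8),((571,-138,140),-1,2)],6)
E
```

```text
t 14.28 tcp [ 586.3 -289.2  222.2] h -82.2 op 50.4 F [-0.2 -0.3 -0.3]
[[[-0.07,-0.23,-1.9],[-0.0,-10.1,-0.0],6],[[-0.4,-0.22,-1.86],[-0.0,-10.1,-0.0],6],[[-0.72,-0.22,-1.76],[-0.0,-10.1,-0.0],6],[[-1.02,-0.22,-1.6],[-0.0,-10.1,-0.0],6],[[-1.29,-0.22,-1.4],[-0.0,-10.1,-0.0],6]]
[[[-1.51,-0.22,-1.15],[-0.0,-10.1,-0.0],6],[[-1.69,-0.22,-0.86],[-0.0,-10.1,-0.0],6],[[-1.82,-0.22,-0.55],[-0.0,-10.1,-0.0],6],[[0.0,5.0,-0.0],[-0.0,-0.0,0.0],6],[[0.0,5.0,-0.0],[-0.0,-0.0,0.0],6]]
```

Emit:
apply_moves(increments=[[[-0.1,-0.5,-1.9],[0,-10.1,0],6],[[-0.4,-0.3,-1.9],[0,-10.1,0],6],[[-0.7,-0.2,-1.8],[0,-10.1,0],6],[[-1,0,-1.6],[0,-10.1,0],6],[[-1.3,0,-1.4],[0,-10.1,0],6]])

```text
t: 14.9
eef_pos: [576.3, -193.3, 236.0]
tcp_rot: [-1.561, 0.0, -2.099]
ft_force: [0.4, -0.2, 0.2]
opening: 0.629
```

Emit:
apply_moves(increments=[[[-1.5,0,-1.1],[0,-10.1,0],6],[[-1.7,0,-0.9],[0,-10.1,0],6],[[-1.8,0,-0.5],[0,-10.1,0],6],[[0,5,0],[0,0,0],6],[[0,4.5,0],[0,0,0],6]])

```text
t: 15.52
eef_pos: [572.0, -135.1, 141.9]
tcp_rot: [-1.555, -0.008, -1.547]
ft_force: [0.5, -1.5, -0.1]
opening: 0.63
```

```bash
cat >> h.py <<'E'
def refit(L):
    cs,ct=read_camera("side"),read_camera("top")
    for n,x,y in L:
        print(n,*[(round(float(e),2),np.round(q[:2],0).tolist(),round(np.degrees(q[2])%180,0)) for e,q in(fit([c],orange,x,y,SAD,[STUD]) for c in(ct,cs))])
E
python3 - <<'E'
from h import *
refit([("B",571,-138),("C",468,-163)])
plan([((571,-138,62),-1,2),((571,-138,62),-1,3,1.0)],6)
E
```

```text
B (187.5, [567.0, -144.0], np.float64(60.0)) (0.16, [571.0, -141.0], np.float64(5.0))
C (194.69, [468.0, -157.0], np.float64(44.0)) (0.12, [468.0, -168.0], np.float64(148.0))
t 15.62 tcp [ 570.3 -134.7  139.2] h 1.3 op 59.8 F [-0.9 -0.3  0.3]
[[[0.15,3.86,-0.0],[-0.3,1.2,0.1],6],[[0.16,3.86,0.02],[-0.3,1.2,0.1],6],[[0.0,0.0,0.0],[0.0,-0.0,-0.0],1.0],[[0.0,0.0,0.0],[0.0,-0.0,-0.0],1.0],[[0.0,0.0,0.0],[0.0,-0.0,-0.0],1.0]]
```

Emit:
apply_moves(increments=[[[0.3,4,0],[-0.8,0,0],6],[[0.1,3.6,0],[0,0,0],6],[[0,0,0],[0,0,0],1],[[0,0,0],[0,0,0],1],[[0,0,0],[0,0,0],1]])

```text
t: 16.25
eef_pos: [574.7, -140.9, 70.0]
tcp_rot: [-1.568, -0.008, -1.549]
ft_force: [0.7, 0.7, -0.3]
opening: 0.371
```

Emit:
apply_moves(increments=[[[0,0,0],[0,0,0],1],[[0,0,0],[0,0,0],1],[[0,-6,0],[0,0,0],1],[[0,-6,0],[0,0,0],1],[[0,-6,0],[0,0,0],1]])

```text
t: 16.88
eef_pos: [572.7, -138.9, 252.7]
tcp_rot: [-1.574, -0.006, -1.549]
ft_force: [1.4, -1.3, -1.1]
opening: 0.189
```

```bash
python3 - <<'E'
from h import *
p,r,s=tcp()
plan([(np.add(p,[0,0,20]),heading(r),1),(slot(52,130),-82.3,8),(slot(52,70),-82.3,1)],1)
E
```

```text
t 16.88 tcp [ 572.7 -138.9  252.7] h 1.3 op 17.9 F [ 1.4 -1.3 -1.1]
[[[0.01,-2.0,-0.01],[0.2,0.0,0.3],1],[[1.95,0.02,-0.51],[-0.0,10.4,-0.0],1],[[2.01,0.02,-0.15],[-0.0,10.4,-0.0],1],[[2.01,0.02,0.22],[-0.0,10.4,-0.0],1],[[1.93,0.02,0.58],[-0.0,10.4,-0.0],1]]
[[[1.8,0.02,0.92],[-0.0,10.4,-0.0],1],[[1.6,0.02,1.23],[-0.0,10.4,-0.0],1],[[1.35,0.02,1.5],[-0.0,10.4,-0.0],1],[[1.05,0.02,1.72],[-0.0,10.4,-0.0],1],[[-0.0,6.0,0.0],[-0.0,0.0,0.0],1]]
```

Emit:
apply_moves(increments=[[[0,-2,0],[0,0,0],1],[[2,0,-0.5],[0,10.4,0],1],[[2,0,-0.2],[0,10.4,0],1],[[2,0,0.2],[0,10.4,0],1],[[1.9,0,0.6],[0,10.4,0],1]])

```text
t: 17.5
eef_pos: [553.8, -217.8, 280.8]
tcp_rot: [-1.56, -0.003, -2.294]
ft_force: [0.4, 0.6, -0.8]
opening: 0.187
```

Emit:
apply_moves(increments=[[[1.8,0,0.9],[0,10.4,0],1],[[1.6,0,1.2],[0,10.4,0],1],[[1.3,0,1.5],[0,10.4,0],1],[[1,0,1.7],[0,10.4,0],1],[[0,0,0],[0,0,0],1]])

```text
t: 18.12
eef_pos: [532.0, -297.9, 281.5]
tcp_rot: [-1.562, 0.005, -3.045]
ft_force: [-0.4, 0.2, -1.3]
opening: 0.191
```

```bash
python3 - <<'E'
from h import *
plan([(slot(52,60),-82.3,3),(slot(52,20),-82.3,2)],1)
cs=read_camera("side"); a=px(cs,[RM+RX*52])[0].astype(int)
save(cs["img"][a[1]-65:a[1]+35,a[0]-50:a[0]+50],"r3.png",4)
E
```

```text
t 18.12 tcp [ 532.  -297.9  281.5] h -84.5 op 18.1 F [-0.4  0.2 -1.3]
[[[-0.11,2.68,-0.07],[-0.2,-0.7,-0.1],1],[[-0.11,2.68,-0.06],[-0.2,-0.7,-0.1],1],[[-0.12,2.68,-0.05],[-0.2,-0.7,-0.1],1],[[-0.0,2.0,-0.0],[0.0,0.0,0.0],1],[[-0.0,2.0,-0.0],[0.0,0.0,0.0],1]]
```

View pics/r3.png

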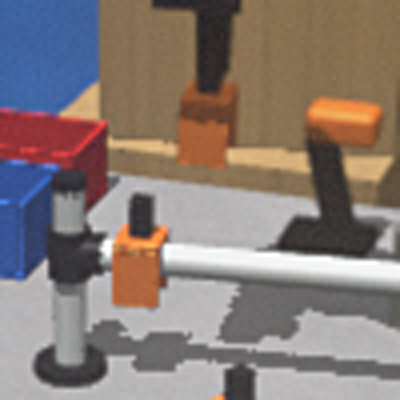

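A hangs astride at crop (140,265), and B is held at crop (210,125), aligned. I'll lower B.

Emit:
apply_moves(increments=[[[-0.2,3.5,-0.1],[-0.6,-2,-0.4],1],[[-0.1,3.5,0],[0,0,0],1],[[0,2,0],[0,0,0],1],[[0,2,0],[0,0,0],1],[[0,0,0],[0,0,0],1]])

```text
t: 18.8
eef_pos: [536.3, -291.8, 169.5]
tcp_rot: [-1.573, -0.001, -2.986]
ft_force: [-0.5, -0.7, -0.5]
opening: 0.186
```

```bash
python3 - <<'E'
from h import *
plan([(slot(52,7),-82.3,3)],1)
E
```

```text
t 18.8 tcp [ 536.3 -291.8  169.5] h -81.1 op 17.7 F [-0.5 -0.7 -0.5]
[[[0.05,0.71,0.14],[0.0,0.4,0.0],1],[[0.05,0.71,0.14],[0.0,0.4,0.0],1],[[0.05,0.71,0.13],[0.0,0.4,0.0],1],[[0,0,0],[0,0,0],1],[[0,0,0],[0,0,0],1]]
```

Emit:
apply_moves(increments=[[[0,0.8,0.3],[0,1,0],1],[[0,0.7,0],[0,0,0],1],[[0,0.5,0],[0,0,0],1],[[0,0.3,0],[0,0,0],1],[[0,0,0],[0,0,0],1]])

```text
t: 19.42
eef_pos: [538.5, -294.9, 149.9]
tcp_rot: [-1.569, 0.004, -3.001]
ft_force: [-0.5, 0.2, -1.8]
opening: 0.187
```

```bash
python3 - <<'E'
from h import *
plan([(slot(52,7),-82.3,3)],1)
E
```

```text
t 19.43 tcp [ 538.5 -294.9  149.9] h -81.9 op 17.8 F [-0.5  0.2 -1.8]
[[[0.1,0.06,0.02],[-0.0,0.1,-0.1],1],[[0.1,0.06,0.02],[-0.0,0.1,-0.1],1],[[0.1,0.06,0.03],[-0.0,0.1,-0.1],1],[[0,0,0],[0,0,0],1],[[0,0,0],[0,0,0],1]]
```

Emit:
apply_moves(increments=[[[0.2,0.2,0],[0,0,0],1],[[0,0,0],[0,0,0],4.5],[[0,0,0],[0,0,0],4.5],[[0,0,0],[0,0,0],4.5],[[0,-4,0],[0,0,0],4.5]])

```text
t: 20.05
eef_pos: [536.5, -294.7, 187.3]
tcp_rot: [-1.571, 0.004, -3.001]
ft_force: [-0.0, -0.5, 0.8]
opening: 0.469
```

Emit:
apply_moves(increments=[[[0,-4.5,0],[0,0,0],4.5],[[0.8,0,-2.7],[0,-10,0],6],[[0.3,0,-2.8],[0,-10,0],6],[[-0.2,0,-2.9],[0,-10,0],6],[[-0.7,0,-2.8],[0,-10,0],6]])

```text
t: 20.68
eef_pos: [488.0, -190.2, 234.7]
tcp_rot: [-1.565, 0.003, -2.284]
ft_force: [0.7, 0.1, 0.7]
opening: 0.634
```

```bash
python3 - <<'E'
from h import *
plan([((468,-165,140),-32,5),((468,-165,64),-32,2),((468,-165,64),-32,3,1)],6)
E
```

```text
t 20.68 tcp [ 488.  -190.2  234.7] h -40.9 op 60.3 F [0.7 0.1 0.7]
[[[-0.11,1.89,-0.64],[-0.1,-1.8,-0.0],6],[[-0.13,1.89,-0.64],[-0.1,-1.8,-0.0],6],[[-0.16,1.89,-0.63],[-0.1,-1.8,-0.0],6],[[-0.18,1.89,-0.62],[-0.1,-1.8,-0.0],6],[[-0.2,1.89,-0.61],[-0.1,-1.8,-0.0],6]]
[[[0.0,3.8,0.0],[-0.0,-0.0,-0.0],6],[[0.0,3.8,0.0],[-0.0,-0.0,-0.0],6],[[0.0,0.0,0.0],[0.0,-0.0,-0.0],1],[[0.0,0.0,0.0],[0.0,-0.0,-0.0],1],[[0.0,0.0,0.0],[0.0,-0.0,-0.0],1]]
```

Emit:
apply_moves(increments=[[[-0.3,2,-1.6],[0,-8.5,0],6],[[-0.4,2,-1.5],[0,0,0],6],[[0,2,0],[0,0,0],6],[[0,2,0],[0,0,0],6],[[0,1.5,0],[0,0,0],6]])

```text
t: 21.3
eef_pos: [466.4, -164.1, 138.0]
tcp_rot: [-1.563, 0.002, -2.126]
ft_force: [0.4, -0.2, -0.3]
opening: 0.634
```

```bash
python3 - <<'E'
from h import *
refit([("C",468,-165),("D",426,267),("E",551,320)])
plan([((468,-165,64),-32,2),((468,-165,64),-32,3,1)],6)
E
```

```text
C (194.81, [462.0, -171.0], np.float64(49.0)) (0.1, [467.0, -167.0], np.float64(146.0))
D (0.76, [427.0, 268.0], np.float64(30.0)) (0.21, [426.0, 263.0], np.float64(32.0))
E (0.87, [551.0, 321.0], np.float64(153.0)) (0.14, [553.0, 314.0], np.float64(147.0))
t 21.4 tcp [ 466.  -163.9  137.5] h -31.8 op 60.0 F [ 0.7 -0.2  0.6]
[[[0.0,3.68,0.09],[-0.2,0.1,-0.0],6],[[-0.0,3.67,0.1],[-0.2,0.1,-0.0],6],[[0.0,0.0,0.0],[0.0,0.0,0.0],1],[[0.0,0.0,0.0],[0.0,0.0,0.0],1],[[0.0,0.0,0.0],[0.0,0.0,0.0],1]]
```

Emit:
apply_moves(increments=[[[0,3.9,0.2],[0,0,0],6],[[0,3.4,0],[0,0,0],6],[[0,0,0],[0,0,0],1],[[0,0,0],[0,0,0],1],[[0,0,0],[0,0,0],1]])

```text
t: 22.02
eef_pos: [470.4, -166.4, 67.3]
tcp_rot: [-1.559, 0.002, -2.126]
ft_force: [0.4, -0.3, -0.2]
opening: 0.371
```

Emit:
apply_moves(increments=[[[0,0,0],[0,0,0],1],[[0,0,0],[0,0,0],1],[[0,-6,0],[0,0,0],1],[[0,-6,0],[0,0,0],1],[[0,-6,0],[0,0,0],1]])

```text
t: 22.65
eef_pos: [467.2, -165.1, 250.2]
tcp_rot: [-1.566, 0.001, -2.126]
ft_force: [0.7, 0.3, -1.8]
opening: 0.186
```

```bash
python3 - <<'E'
from h import *
p,r,s=tcp()
plan([(np.add(p,[0,0,25]),heading(r),1),(slot(0,130),-82.3,5),(slot(0,70),-82.3,2),(slot(0,30),-82.3,2)],1)
E
```

```text
t 22.65 tcp [ 467.2 -165.1  250.2] h -31.8 op 17.7 F [ 0.7  0.3 -1.8]
[[[-0.0,-2.5,0.01],[-0.3,0.0,-0.1],1],[[2.17,0.08,1.74],[0.0,10.1,0.0],1],[[1.83,0.08,2.09],[0.0,10.1,0.0],1],[[1.43,0.08,2.38],[0.0,10.1,0.0],1],[[0.99,0.08,2.6],[0.0,10.1,0.0],1]]
[[[0.52,0.08,2.73],[0.0,10.1,0.0],1],[[0.0,3.0,-0.0],[-0.0,-0.0,-0.0],1],[[0.0,3.0,-0.0],[-0.0,-0.0,-0.0],1],[[-0.0,2.0,-0.0],[-0.0,-0.0,-0.0],1],[[-0.0,2.0,-0.0],[-0.0,-0.0,-0.0],1]]
```

Emit:
apply_moves(increments=[[[0,-2.5,0],[0,0,0],1],[[2.2,0,1.7],[0,10.1,0],1],[[1.8,0,2.1],[0,10.1,0],1],[[1.4,0,2.4],[0,10.1,0],1],[[1,0,2.6],[0,10.1,0],1]])

```text
t: 23.28
eef_pos: [480.6, -276.9, 283.7]
tcp_rot: [-1.56, 0.012, -2.849]
ft_force: [1.0, -0.5, -0.7]
opening: 0.19
```

Emit:
apply_moves(increments=[[[0.5,0,2.7],[0,10.1,0],1],[[0,0,0],[0,0,0],1],[[0,3,0],[0,0,0],1],[[0,3,0],[0,0,0],1],[[0,0,0],[0,0,0],1]])

```text
t: 23.9
eef_pos: [483.8, -304.9, 223.0]
tcp_rot: [-1.563, 0.014, -3.027]
ft_force: [1.0, 0.2, -1.4]
opening: 0.189
```

```bash
python3 - <<'E'
from h import *
plan([(slot(0,30),-82.3,2),(slot(0,9),-82.3,2)],1)
E
```

```text
t 23.9 tcp [ 483.8 -304.9  223. ] h -83.4 op 18.0 F [ 1.   0.2 -1.4]
[[[0.01,2.6,-0.12],[-0.2,-0.6,-0.4],1],[[-0.01,2.6,-0.11],[-0.2,-0.6,-0.4],1],[[0.0,1.05,-0.0],[0.0,0.0,-0.0],1],[[0.0,1.05,-0.0],[0.0,0.0,-0.0],1],[[0,0,0],[0,0,0],1]]
```

Emit:
apply_moves(increments=[[[0,2.6,-0.2],[-0.4,-1,-0.8],1],[[0,2.6,0],[0,0,0],1],[[0,1,0],[0,0,0],1],[[0,0.8,0],[0,0,0],1],[[0,0,0],[0,0,0],1]])

```text
t: 24.52
eef_pos: [486.1, -302.8, 157.6]
tcp_rot: [-1.565, 0.005, -3.002]
ft_force: [0.4, -0.1, -0.9]
opening: 0.186
```

```bash
python3 - <<'E'
from h import *
plan([(slot(0,6),-82.3,2)],1)
E
```

```text
t 24.52 tcp [ 486.1 -302.8  157.6] h -82.0 op 17.7 F [ 0.4 -0.1 -0.9]
[[[0.11,0.53,-0.01],[-0.2,0.1,-0.1],1],[[0.11,0.53,-0.0],[-0.2,0.1,-0.1],1],[[0,0,0],[0,0,0],1],[[0,0,0],[0,0,0],1],[[0,0,0],[0,0,0],1]]
```

Emit:
apply_moves(increments=[[[0.1,0.6,0],[0,0,0],1],[[0,0.5,0],[0,0,0],1],[[0,0,0],[0,0,0],4.5],[[0,0,0],[0,0,0],4.5],[[0,0,0],[0,0,0],4.5]])

```text
t: 25.15
eef_pos: [485.8, -303.6, 147.7]
tcp_rot: [-1.562, 0.007, -3.002]
ft_force: [-0.1, -0.3, -0.3]
opening: 0.438
```

Emit:
apply_moves(increments=[[[0,-4,0],[0,0,0],4.5],[[0,-4.5,0],[0,0,0],4.5],[[0,0,-2],[0,-10,0],6],[[0,0,-3],[0,-10,0],6],[[0,0,-3],[0,-10,0],6]])

```text
t: 25.78
eef_pos: [458.6, -227.9, 235.0]
tcp_rot: [-1.559, 0.002, -2.465]
ft_force: [-0.1, 0.7, 0.1]
opening: 0.627
```

```bash
python3 - <<'E'
from h import *
plan([((428,266,240),32,10)],6)
E
```

```text
t 25.77 tcp [ 458.6 -227.9  235. ] h -51.2 op 59.6 F [-0.1  0.7  0.1]
[[[-2.85,-0.09,-4.04],[-0.1,-8.3,0.0],6],[[-3.41,-0.09,-3.59],[-0.1,-8.3,0.0],6],[[-3.89,-0.08,-3.06],[-0.1,-8.3,0.0],6],[[-4.29,-0.07,-2.46],[-0.1,-8.3,0.0],6],[[-4.6,-0.07,-1.81],[-0.1,-8.3,0.0],6]]
[[[-4.82,-0.06,-1.13],[-0.1,-8.3,0.0],6],[[-4.93,-0.06,-0.42],[-0.1,-8.3,0.0],6],[[-4.94,-0.05,0.3],[-0.1,-8.3,0.0],6],[[-4.84,-0.05,1.01],[-0.1,-8.3,0.0],6],[[-4.65,-0.05,1.7],[-0.1,-8.3,0.0],6]]
```

Emit:
apply_moves(increments=[[[-2.8,0,-4],[0,-8,0],6],[[-3.4,0,-3.6],[0,-8,0],6],[[-3.9,0,-3],[0,-8,0],6],[[-4.3,0,-2.5],[0,-8,0],6],[[-4.6,0,-1.8],[0,-8,0],6]])

```text
t: 26.4
eef_pos: [442.8, 24.1, 234.1]
tcp_rot: [-1.557, -0.007, -1.747]
ft_force: [0.4, 0.1, 0.6]
opening: 0.628
```

Emit:
apply_moves(increments=[[[-4.7,0,-1.1],[0,-8,0],6],[[-4.7,0,-0.4],[0,-8,0],6],[[-4.7,0,0.3],[0,-8,0],6],[[-4.6,0,1],[0,-8,0],6],[[-4.4,0,1.7],[0,-8,0],6]])

```text
t: 27.02
eef_pos: [430.6, 268.9, 233.5]
tcp_rot: [-1.561, -0.016, -1.025]
ft_force: [0.4, -0.6, 1.1]
opening: 0.631
```

```bash
python3 - <<'E'
from h import *
refit([("D",426,266)])
cs=read_camera("side"); a=px(cs,[RM])[0].astype(int); save(cs["img"][a[1]-60:a[1]+40,a[0]-60:a[0]+60],"r4.png",4)
plan([((427,266,140),32,3),((427,266,64),32,2)],6)
E
```

```text
D (0.3, [426.0, 268.0], np.float64(36.0)) (0.19, [425.0, 265.0], np.float64(31.0))
t 27.18 tcp [430.4 268.8 233.1] h 31.2 op 59.7 F [-0.2 -0.2  0.9]
[[[-0.03,3.1,-0.18],[-0.2,-0.3,0.3],6],[[-0.01,3.1,-0.17],[-0.2,-0.3,0.3],6],[[0.0,3.1,-0.16],[-0.2,-0.3,0.3],6],[[0.0,3.8,0.0],[0.0,0.0,0.0],6],[[0.0,3.8,0.0],[0.0,0.0,0.0],6]]
```

View pics/r4.png

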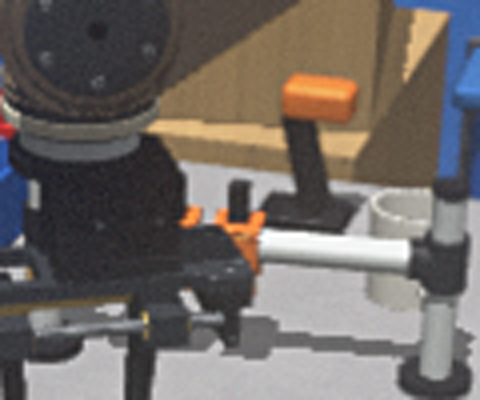

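C is upright on the rail (stud at crop (240,200)). Now I'll grasp D.

Emit:
apply_moves(increments=[[[0,4,-0.3],[-0.5,-1,1],6],[[0,4,-0.1],[0,0,0],6],[[0,4,0],[0,0,0],6],[[0,3,0],[0,0,0],6],[[0,1.7,0],[0,0,0],6]])

```text
t: 27.8
eef_pos: [429.5, 262.8, 64.0]
tcp_rot: [-1.565, 0.001, -1.018]
ft_force: [0.1, 0.9, 0.1]
opening: 0.628
```

```bash
python3 - <<'E'
from h import *
plan([((426,266.5,64),33,2)],6)
E
```

```text
t 27.8 tcp [429.5 262.8  64. ] h 31.7 op 59.7 F [0.1 0.9 0.1]
[[[-0.25,-0.0,-0.05],[-0.2,-0.7,-0.0],6],[[-0.25,-0.0,-0.05],[-0.2,-0.7,-0.0],6],[[0,0,0],[0,0,0],6],[[0,0,0],[0,0,0],6],[[0,0,0],[0,0,0],6]]
```

Emit:
apply_moves(increments=[[[-0.4,0,0],[0,-1,0],6],[[0,0,0],[0,0,0],1],[[0,0,0],[0,0,0],1],[[0,0,0],[0,0,0],1],[[0,0,0],[0,0,0],1]])

```text
t: 28.42
eef_pos: [428.2, 265.0, 65.9]
tcp_rot: [-1.563, 0.0, -1.003]
ft_force: [-0.3, -0.5, -0.7]
opening: 0.267
```

Emit:
apply_moves(increments=[[[0,0,0],[0,0,0],1],[[0,0,0],[0,0,0],1],[[0,-6,0],[0,0,0],1],[[0,-6,0],[0,0,0],1],[[0,-6,0],[0,0,0],1]])

```text
t: 29.05
eef_pos: [425.7, 263.6, 246.4]
tcp_rot: [-1.574, 0.002, -1.003]
ft_force: [0.6, 0.7, -1.0]
opening: 0.186
```

```bash
python3 - <<'E'
from h import *
p,r,s=tcp()
plan([(np.add(p,[0,0,30]),heading(r),1),((470,-20,280),65,6),(slot(-52,130),97.7,8)],1)
E
```

```text
t 29.05 tcp [425.7 263.6 246.4] h 32.5 op 17.7 F [ 0.6  0.7 -1. ]
[[[-0.01,-3.0,-0.01],[0.2,-0.0,-0.1],1],[[4.38,-0.06,-1.92],[0.0,-5.4,-0.0],1],[[4.18,-0.06,-2.32],[0.0,-5.4,-0.0],1],[[3.94,-0.06,-2.71],[0.0,-5.4,-0.0],1],[[3.67,-0.06,-3.07],[0.0,-5.4,-0.0],1]]
[[[3.37,-0.06,-3.4],[0.0,-5.4,-0.0],1],[[3.03,-0.06,-3.7],[0.0,-5.4,-0.0],1],[[1.11,0.11,-3.48],[0.0,-4.1,-0.0],1],[[0.86,0.11,-3.55],[0.0,-4.1,-0.0],1],[[0.6,0.11,-3.61],[0.0,-4.1,-0.0],1]]
[[[0.34,0.11,-3.64],[0.0,-4.1,-0.0],1],[[0.08,0.11,-3.65],[0.0,-4.1,-0.0],1],[[-0.18,0.11,-3.65],[0.0,-4.1,-0.0],1],[[-0.44,0.11,-3.63],[0.0,-4.1,-0.0],1],[[-0.7,0.11,-3.59],[0.0,-4.1,-0.0],1]]
```

Emit:
apply_moves(increments=[[[0,-3.5,0],[0,0,0],1],[[4.3,0,-1.9],[0,-5.3,0],1],[[4.1,0,-2.3],[0,-5.3,0],1],[[3.9,0,-2.7],[0,-5.3,0],1],[[3.6,0,-3],[0,-5.3,0],1]])

```text
t: 29.68
eef_pos: [455.4, 75.3, 287.0]
tcp_rot: [-1.565, -0.002, -0.616]
ft_force: [0.7, -0.0, -0.7]
opening: 0.187
```

Emit:
apply_moves(increments=[[[3.3,0,-3.3],[0,-5.3,0],1],[[3,0,-3.6],[0,-5.3,0],1],[[1.1,0,-3.4],[0,-4,0],1],[[0.9,0,-3.4],[0,-4,0],1],[[0.6,0,-3.5],[0,-4,0],1]])

```text
t: 30.3
eef_pos: [459.2, -130.0, 285.7]
tcp_rot: [-1.566, -0.003, -0.209]
ft_force: [-0.1, 0.4, -0.9]
opening: 0.187
```

```bash
python3 - <<'E'
from h import *
plan([(slot(-52,130),97.7,7),(slot(-52,70),97.7,3)],1)
E
```

```text
t 30.3 tcp [ 459.2 -130.   285.7] h 78.0 op 17.8 F [-0.1  0.4 -0.9]
[[[0.16,0.2,-2.6],[-0.0,-2.8,0.0],1],[[0.03,0.2,-2.6],[-0.0,-2.8,0.0],1],[[-0.1,0.2,-2.6],[-0.0,-2.8,0.0],1],[[-0.22,0.2,-2.59],[-0.0,-2.8,0.0],1],[[-0.35,0.2,-2.58],[-0.0,-2.8,0.0],1]]
[[[-0.48,0.21,-2.56],[-0.0,-2.8,0.0],1],[[-0.6,0.21,-2.53],[-0.0,-2.8,0.0],1],[[-0.0,2.0,-0.0],[0.0,0.0,-0.0],1],[[-0.0,2.0,-0.0],[0.0,0.0,-0.0],1],[[-0.0,2.0,-0.0],[0.0,0.0,-0.0],1]]
```

Emit:
apply_moves(increments=[[[0.1,0,-2.6],[0,-2.8,0],1],[[0,0,-2.6],[0,-2.8,0],1],[[-0.1,0,-2.6],[0,-2.8,0],1],[[-0.2,0,-2.6],[0,-2.8,0],1],[[-0.3,0,-2.6],[0,-2.8,0],1]])

```text
t: 30.92
eef_pos: [438.3, -263.5, 284.1]
tcp_rot: [-1.566, -0.002, 0.043]
ft_force: [0.1, 0.4, -1.6]
opening: 0.189
```

Emit:
apply_moves(increments=[[[-0.5,0,-2.4],[0,-2.8,0],1],[[-0.6,0,-2.3],[0,-2.8,0],1],[[0,3,0],[0,0,0],1],[[0,3,0],[0,0,0],1],[[0,0,0],[0,0,0],1]])

```text
t: 31.55
eef_pos: [429.3, -313.9, 221.6]
tcp_rot: [-1.565, -0.002, 0.142]
ft_force: [-0.6, 0.7, -0.5]
opening: 0.187
```

```bash
python3 - <<'E'
from h import *
plan([(slot(-52,30),97.7,3),(slot(-52,12),97.7,2)],1)
cs=read_camera("side"); a=px(cs,[RM])[0].astype(int); save(cs["img"][a[1]-60:a[1]+40,a[0]-60:a[0]+60],"r5.png",4)
E
```

```text
t 31.55 tcp [ 429.3 -313.9  221.6] h 98.1 op 17.8 F [-0.6  0.7 -0.5]
[[[0.12,1.69,0.11],[-0.1,0.1,0.0],1],[[0.12,1.69,0.11],[-0.1,0.1,0.0],1],[[0.12,1.69,0.11],[-0.1,0.1,0.0],1],[[0.0,0.9,0.0],[0.0,0.0,-0.0],1],[[0.0,0.9,-0.0],[0.0,0.0,-0.0],1]]
```

View pics/r5.png

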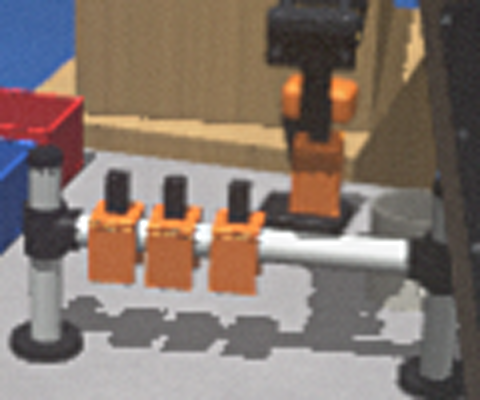

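The crop shows three saddles hung astride at (113,240), (172,245) and (236,250). D is held above free rail at (315,180), so I'll lower it.

Emit:
apply_moves(increments=[[[0.2,2,0.3],[0,0,0],1],[[0.1,2,0],[0,0,0],1],[[0,1.4,0],[0,0,0],1],[[0,1,0],[0,0,0],1],[[0,0.5,0],[0,0,0],1]])

```text
t: 32.22
eef_pos: [435.1, -312.2, 157.6]
tcp_rot: [-1.574, -0.009, 0.143]
ft_force: [-0.4, -0.3, -1.2]
opening: 0.19
```

```bash
python3 - <<'E'
from h import *
plan([(slot(-52,4),97.7,1)],1)
refit([("E",551,320)])
E
```

```text
t 32.23 tcp [ 435.1 -312.2  157.6] h 98.2 op 18.1 F [-0.4 -0.3 -1.2]
[[[-0.24,1.26,0.27],[0.2,0.5,0.5],1],[[0,0,0],[0,0,0],1],[[0,0,0],[0,0,0],1],[[0,0,0],[0,0,0],1],[[0,0,0],[0,0,0],1]]
E (0.51, [551.0, 320.0], np.float64(153.0)) (0.13, [552.0, 316.0], np.float64(150.0))
```

Emit:
apply_moves(increments=[[[-0.2,0.6,0.2],[0,0,0],1],[[0,0.5,0],[0,0,0],1],[[0,0,0],[0,0,0],4.5],[[0,0,0],[0,0,0],4.5],[[0,0,0],[0,0,0],4.5]])

```text
t: 32.95
eef_pos: [433.0, -310.8, 146.9]
tcp_rot: [-1.575, -0.009, 0.143]
ft_force: [-0.4, 0.1, -0.4]
opening: 0.437
```

Emit:
apply_moves(increments=[[[0,-4,0],[0,0,0],4.5],[[0,-5,0],[0,0,0],4.5],[[0,0,3],[0,0,0],6],[[0,0,4],[0,0,0],6],[[0,0,4],[0,0,0],6]])

```text
t: 33.58
eef_pos: [416.5, -201.2, 239.9]
tcp_rot: [-1.576, -0.011, 0.139]
ft_force: [0.7, -0.2, -0.1]
opening: 0.628
```

```bash
python3 - <<'E'
from h import *
plan([((470,0,240),125,5),((551,319,240),151,7)],6)
E
```

```text
t 33.58 tcp [ 416.5 -201.2  239.9] h 98.0 op 59.7 F [ 0.7 -0.2 -0.1]
[[[1.62,-0.0,3.84],[0.1,-5.4,0.1],6],[[1.97,-0.0,3.67],[0.1,-5.4,0.1],6],[[2.31,-0.0,3.47],[0.1,-5.4,0.1],6],[[2.62,-0.0,3.23],[0.1,-5.4,0.1],6],[[2.92,-0.0,2.97],[0.1,-5.4,0.1],6]]
[[[3.56,0.0,3.07],[0.0,-3.7,0.0],6],[[3.75,0.0,2.83],[0.0,-3.7,0.0],6],[[3.93,0.0,2.58],[0.0,-3.7,0.0],6],[[4.09,0.0,2.32],[0.0,-3.7,0.0],6],[[4.23,0.0,2.05],[0.0,-3.7,0.0],6]]
[[[4.35,0.0,1.78],[0.0,-3.7,0.0],6],[[4.46,0.0,1.49],[0.0,-3.7,0.0],6],[[0,0,0],[0,0,0],6],[[0,0,0],[0,0,0],6],[[0,0,0],[0,0,0],6]]
```

Emit:
apply_moves(increments=[[[1.6,0,3.8],[0,-5.3,0],6],[[1.9,0,3.6],[0,-5.3,0],6],[[2.3,0,3.4],[0,-5.3,0],6],[[2.6,0,3.2],[0,-5.3,0],6],[[2.9,0,2.9],[0,-5.3,0],6]])

```text
t: 34.2
eef_pos: [469.8, 3.3, 241.5]
tcp_rot: [-1.583, -0.01, 0.614]
ft_force: [-0.0, -0.3, -1.1]
opening: 0.634
```

Emit:
apply_moves(increments=[[[3.5,0,3],[0,-3.6,0],6],[[3.7,0,2.8],[0,-3.6,0],6],[[3.9,0,2.5],[0,-3.6,0],6],[[4,0,2.3],[0,-3.6,0],6],[[4.2,0,2],[0,-3.6,0],6]])

```text
t: 34.83
eef_pos: [528.0, 235.5, 242.7]
tcp_rot: [-1.588, -0.007, 0.94]
ft_force: [1.1, -0.4, 0.6]
opening: 0.63
```

```bash
python3 - <<'E'
from h import *
plan([((551.5,318.5,240),151,3),((551.5,318.5,140),151,2)],6)
E
```

```text
t 34.83 tcp [528.  235.5 242.7] h 143.8 op 59.9 F [ 1.1 -0.4  0.6]
[[[2.69,0.09,1.0],[0.3,-2.4,0.1],6],[[2.73,0.09,0.89],[0.3,-2.4,0.1],6],[[2.77,0.09,0.77],[0.3,-2.4,0.1],6],[[-0.0,5.0,0.0],[0.0,0.0,-0.0],6],[[-0.0,5.0,0.0],[0.0,0.0,-0.0],6]]
```

Emit:
apply_moves(increments=[[[2.7,0,1],[1,-2.4,0.3],6],[[2.7,0,0.9],[0,-2.4,0],6],[[2.5,0,0.7],[0,-2.3,0],6],[[0,5,0],[0,0,0],6],[[0,5,0],[0,0,0],6]])

```text
t: 35.45
eef_pos: [552.6, 323.4, 144.2]
tcp_rot: [-1.576, -0.008, 1.073]
ft_force: [-0.2, 0.0, -0.3]
opening: 0.633
```

```bash
python3 - <<'E'
from h import *
refit([("E",551,319)])
plan([((551.5,318.5,64),151,2)],6)
E
```

```text
E (0.47, [552.0, 321.0], np.float64(153.0)) (0.13, [551.0, 317.0], np.float64(150.0))
t 35.55 tcp [550.7 322.2 140.8] h 151.5 op 60.1 F [-0.1 -0.5 -0.2]
[[[-0.15,3.84,-0.13],[-0.0,0.2,0.0],6],[[-0.14,3.84,-0.13],[-0.0,0.2,0.0],6],[[0,0,0],[0,0,0],6],[[0,0,0],[0,0,0],6],[[0,0,0],[0,0,0],6]]
```

Emit:
apply_moves(increments=[[[-0.3,4,-0.2],[0,0,0],6],[[0,3.7,0],[0,0,0],6],[[0,0,0],[0,0,0],1],[[0,0,0],[0,0,0],1],[[0,0,0],[0,0,0],1]])

```text
t: 36.17
eef_pos: [555.6, 320.3, 72.2]
tcp_rot: [-1.577, -0.01, 1.072]
ft_force: [0.2, 0.3, 0.4]
opening: 0.371
```

Emit:
apply_moves(increments=[[[0,0,0],[0,0,0],1],[[0,0,0],[0,0,0],1],[[0,-6,0],[0,0,0],1],[[0,-6,0],[0,0,0],1],[[0,-6,0],[0,0,0],1]])

```text
t: 36.8
eef_pos: [552.4, 318.7, 254.6]
tcp_rot: [-1.573, -0.004, 1.072]
ft_force: [-0.3, 0.2, -1.2]
opening: 0.184
```

```bash
python3 - <<'E'
from h import *
p,r,s=tcp()
plan([(np.add(p,[0,0,30]),heading(r),1),((465,-20,280),125,7),(slot(-104,130),97.7,7)],1)
E
```

```text
t 36.8 tcp [552.4 318.7 254.6] h 151.4 op 17.5 F [-0.3  0.2 -1.2]
[[[0.01,-3.0,-0.01],[0.1,0.0,0.2],1],[[-4.85,0.07,-1.22],[0.0,3.8,-0.0],1],[[-4.76,0.07,-1.53],[0.0,3.8,-0.0],1],[[-4.64,0.07,-1.84],[0.0,3.8,-0.0],1],[[-4.51,0.07,-2.14],[0.0,3.8,-0.0],1]]
[[[-4.36,0.07,-2.44],[0.0,3.8,-0.0],1],[[-4.19,0.07,-2.72],[0.0,3.8,-0.0],1],[[-4.0,0.07,-2.99],[0.0,3.8,-0.0],1],[[-3.42,0.13,-2.79],[0.0,3.9,-0.0],1],[[-3.22,0.13,-3.01],[0.0,3.9,-0.0],1]]
[[[-3.01,0.13,-3.22],[0.0,3.9,-0.0],1],[[-2.78,0.13,-3.42],[0.0,3.9,-0.0],1],[[-2.54,0.13,-3.6],[0.0,3.9,-0.0],1],[[-2.29,0.13,-3.77],[0.0,3.9,-0.0],1],[[-2.03,0.13,-3.91],[0.0,3.9,-0.0],1]]
```

Emit:
apply_moves(increments=[[[0,-3,0],[0,0,0],1],[[-4.8,0,-1.2],[0,3.8,0],1],[[-4.7,0,-1.5],[0,3.8,0],1],[[-4.6,0,-1.8],[0,3.8,0],1],[[-4.5,0,-2.1],[0,3.8,0],1]])

```text
t: 37.42
eef_pos: [500.8, 125.0, 289.8]
tcp_rot: [-1.576, -0.013, 0.804]
ft_force: [0.4, -0.6, -0.9]
opening: 0.185
```

Emit:
apply_moves(increments=[[[-4.3,0,-2.4],[0,3.8,0],1],[[-4.1,0,-2.7],[0,3.8,0],1],[[-3.9,0,-3],[0,3.8,0],1],[[-3.3,0,-2.8],[0,3.8,0],1],[[-3.1,0,-3],[0,3.8,0],1]])

```text
t: 38.05
eef_pos: [437.1, -108.2, 288.9]
tcp_rot: [-1.573, -0.015, 0.462]
ft_force: [0.7, -1.4, -1.1]
opening: 0.186
```

```bash
python3 - <<'E'
from h import *
plan([(slot(-104,130),97.7,5),(slot(-104,70),97.7,2)],1)
E
```

```text
t 38.05 tcp [ 437.1 -108.2  288.9] h 116.4 op 17.7 F [ 0.7 -1.4 -1.1]
[[[-2.87,0.32,-3.24],[-0.0,3.8,0.2],1],[[-2.65,0.33,-3.42],[-0.0,3.8,0.2],1],[[-2.42,0.34,-3.58],[-0.0,3.8,0.2],1],[[-2.18,0.34,-3.73],[-0.0,3.8,0.2],1],[[-1.93,0.35,-3.87],[-0.0,3.8,0.2],1]]
[[[0.0,3.0,-0.0],[0.0,0.0,-0.0],1],[[0.0,3.0,-0.0],[0.0,0.0,-0.0],1],[[0,0,0],[0,0,0],1],[[0,0,0],[0,0,0],1],[[0,0,0],[0,0,0],1]]
```

Emit:
apply_moves(increments=[[[-2.9,0.1,-3.2],[0,3.8,0.8],1],[[-2.6,0.2,-3.4],[0,3.8,0],1],[[-2.4,0.2,-3.5],[0,3.8,0],1],[[-2.1,0.2,-3.6],[0,3.8,0],1],[[-1.9,0.2,-3.7],[0,3.6,0],1]])

```text
t: 38.67
eef_pos: [376.3, -318.5, 280.6]
tcp_rot: [-1.573, -0.003, 0.122]
ft_force: [0.3, 0.5, -1.4]
opening: 0.185
```

```bash
python3 - <<'E'
from h import *
plan([(slot(-104,70),97.7,3),(slot(-104,30),97.7,2)],1)
E
```

```text
t 38.67 tcp [ 376.3 -318.5  280.6] h 97.0 op 17.6 F [ 0.3  0.5 -1.4]
[[[0.15,2.32,0.04],[0.0,-0.2,0.1],1],[[0.16,2.32,0.04],[0.0,-0.2,0.1],1],[[0.16,2.32,0.03],[0.0,-0.2,0.1],1],[[-0.0,2.0,-0.0],[0.0,0.0,0.0],1],[[-0.0,2.0,-0.0],[0.0,0.0,0.0],1]]
```

Emit:
apply_moves(increments=[[[0.4,2.5,0.1],[0,-0.7,0],1],[[0.1,2.5,0],[0,0,0],1],[[0,2,0],[0,0,0],1],[[0,0.5,0],[0,0,0],1],[[0,0,0],[0,0,0],1]])

```text
t: 39.3
eef_pos: [380.0, -320.1, 204.4]
tcp_rot: [-1.574, -0.003, 0.129]
ft_force: [-0.1, -0.1, -0.7]
opening: 0.185
```

```bash
python3 - <<'E'
from h import *
plan([(slot(-104,30),97.7,3),(slot(-104,12),97.7,2)],1)
E
```

```text
t 39.3 tcp [ 380.  -320.1  204.4] h 97.4 op 17.6 F [-0.1 -0.1 -0.7]
[[[0.04,1.11,0.1],[0.1,-0.1,0.1],1],[[0.04,1.11,0.1],[0.1,-0.1,0.1],1],[[0.04,1.11,0.1],[0.1,-0.1,0.1],1],[[-0.0,0.9,-0.0],[-0.0,-0.0,-0.0],1],[[-0.0,0.9,-0.0],[-0.0,-0.0,-0.0],1]]
```

Emit:
apply_moves(increments=[[[0.1,1.5,0.4],[0,0,0],1],[[0,1.5,0],[0,0,0],1],[[0,1.2,0],[0,0,0],1],[[0,0.7,0],[0,0,0],1],[[0,0,0],[0,0,0],1]])

```text
t: 39.92
eef_pos: [382.2, -317.3, 157.6]
tcp_rot: [-1.58, -0.007, 0.129]
ft_force: [0.5, -0.1, -0.1]
opening: 0.188
```

```bash
python3 - <<'E'
from h import *
plan([(slot(-104,9),97.7,1)],1)
E
```

```text
t 39.92 tcp [ 382.2 -317.3  157.6] h 97.4 op 17.9 F [ 0.5 -0.1 -0.1]
[[[-0.12,0.76,0.05],[0.5,-0.3,0.4],1],[[0,0,0],[0,0,0],1],[[0,0,0],[0,0,0],1],[[0,0,0],[0,0,0],1],[[0,0,0],[0,0,0],1]]
```

Emit:
apply_moves(increments=[[[0,0.5,0],[0,0,0],1],[[0,0,0],[0,0,0],4.5],[[0,0,0],[0,0,0],4.5],[[0,0,0],[0,0,0],4.5],[[0,-4,0],[0,0,0],4.5]])

```text
t: 40.55
eef_pos: [381.6, -316.7, 192.2]
tcp_rot: [-1.578, -0.005, 0.129]
ft_force: [0.1, -0.6, -0.6]
opening: 0.466
```

Emit:
apply_moves(increments=[[[0,-5,0],[0,0,0],4.5],[[0,0,4],[0,0,0],4.5],[[1,0,5],[0,10,0],0.5],[[1,0,5],[0,10,0],0.5],[[1,0,5],[0,10,0],0.5]])

```text
t: 41.18
eef_pos: [411.0, -135.7, 245.9]
tcp_rot: [-1.576, -0.015, -0.386]
ft_force: [1.1, 1.0, 0.6]
opening: 0.213
```

```bash
python3 - <<'E'
from h import *
plan([((424,70,240),-54,12)],0)
cs=read_camera("side"); a=px(cs,[RM])[0].astype(int); save(cs["img"][a[1]-60:a[1]+40,a[0]-60:a[0]+60],"r6.png",4)
E
```

```text
t 41.17 tcp [ 411.  -135.7  245.9] h 67.9 op 20.3 F [1.1 1.  0.6]
[[[-0.55,0.03,1.63],[-0.1,10.2,0.1],0],[[-0.82,0.03,1.51],[-0.1,10.2,0.1],0],[[-1.08,0.03,1.34],[-0.1,10.2,0.1],0],[[-1.3,0.03,1.13],[-0.1,10.2,0.1],0],[[-1.48,0.03,0.88],[-0.1,10.2,0.1],0]]
[[[-1.61,0.03,0.61],[-0.1,10.2,0.1],0],[[-1.69,0.03,0.31],[-0.1,10.2,0.1],0],[[-1.72,0.04,0.01],[-0.1,10.2,0.1],0],[[-1.69,0.04,-0.29],[-0.1,10.2,0.1],0],[[-1.62,0.04,-0.59],[-0.1,10.2,0.1],0]]
[[[-1.49,0.04,-0.86],[-0.1,10.2,0.1],0],[[-1.31,0.05,-1.11],[-0.1,10.2,0.1],0],[[0,0,0],[0,0,0],0],[[0,0,0],[0,0,0],0],[[0,0,0],[0,0,0],0]]
```

View pics/r6.png

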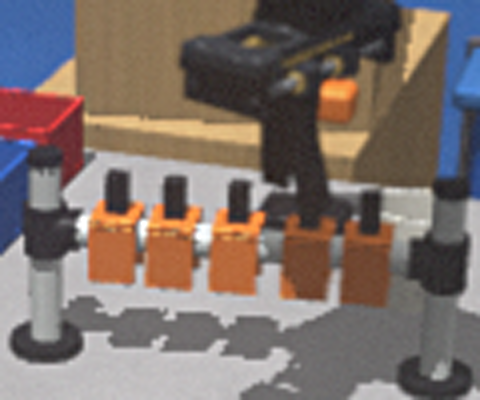

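All five saddles hang astride the rail. Next is the bar.

Emit:
apply_moves(increments=[[[-0.5,0,1.6],[0,10,0],0],[[-0.8,0,1.5],[0,10,0],0],[[-1,0,1.3],[0,10,0],0],[[-1.3,0,1.1],[0,10,0],0],[[-1.5,0,0.9],[0,10,0],0]])

```text
t: 41.85
eef_pos: [419.9, -44.3, 246.1]
tcp_rot: [-1.56, -0.014, -1.29]
ft_force: [0.5, 0.5, 0.6]
opening: 0.003
```

Emit:
apply_moves(increments=[[[-1.6,0,0.6],[0,10,0],0],[[-1.7,0,0.3],[0,10,0],0],[[-1.7,0,0],[0,10,0],0],[[-1.7,0,-0.3],[0,10,0],0],[[-1.6,0,-0.6],[0,10,0],0]])

```text
t: 42.48
eef_pos: [426.8, 43.8, 246.2]
tcp_rot: [-1.552, 0.001, -2.191]
ft_force: [-0.5, 0.1, -0.4]
opening: 0.005
```

```bash
cat >> h.py <<'E'
PP=np.array([598,197.])
def sw(b,s=215,z=8,d=0): a=np.radians(b); n=np.array([-np.sin(a),np.cos(a)]); q=PP+s*np.array([np.cos(a),np.sin(a)])+d*n; return ((q[0],q[1],z),b+90)
E
python3 - <<'E'
from h import *
ct,cs=read_camera("top"),read_camera("side")
for c in(ct,cs):
    for th in("bar_red_end","bar_free_end","post","bar","clamp_knob"):
        for m in nets.mark_of(c,th)[:1]: print(th,round(m["confidence"],2),w(c,m["point"]).round(0))
q,h=sw(-146); plan([(q[:2]+(240,),h,3),(q[:2]+(120,),h,2),(q,h,5)],0)
E
```

```text
bar_red_end 0.65 [647. 201.  16.]
bar_free_end 0.69 [759. 291.  -3.]
post 0.61 [599. 192.   0.]
bar 0.96 [628. 182.   4.]
clamp_knob 0.5 [687.  85. 159.]
bar_red_end 0.84 [644. 200.  16.]
bar_free_end 0.68 [428.  -9.  18.]
post 0.67 [595. 196.  -1.]
bar 0.72 [629. 181.  -1.]
clamp_knob 0.53 [687.  78. 165.]
t 43.08 tcp [426.8  43.  246. ] h -35.2 op 0.3 F [-0.6  0.6 -0.1]
[[[-0.79,0.18,-0.84],[-0.4,6.9,-0.1],0],[[-0.68,0.19,-0.93],[-0.4,6.9,-0.1],0],[[-0.56,0.19,-1.0],[-0.4,6.9,-0.1],0],[[0.0,6.0,-0.0],[0.0,-0.0,-0.0],0],[[0.0,6.0,-0.0],[0.0,-0.0,-0.0],0]]
[[[0.0,2.24,-0.0],[-0.0,-0.0,0.0],0],[[0.0,2.24,-0.0],[-0.0,-0.0,0.0],0],[[0.0,2.24,-0.0],[-0.0,-0.0,0.0],0],[[0.0,2.24,-0.0],[-0.0,-0.0,0.0],0],[[0.0,2.24,-0.0],[-0.0,-0.0,0.0],0]]
```

Emit:
apply_moves(increments=[[[-0.8,0.4,-0.8],[-1.2,6.9,0],0],[[-0.7,0.4,-0.9],[0,6.9,0],0],[[-0.6,1,-1],[0,6.5,0],0],[[0,5,0],[0,0,0],0],[[0,5,0],[0,0,0],0]])

```text
t: 43.7
eef_pos: [423.3, 77.7, 128.2]
tcp_rot: [-1.569, 0.008, -2.55]
ft_force: [1.6, -0.3, -0.6]
opening: 0.003
```

```bash
python3 - <<'E'
from h import *
plan([(*sw(-146),5)],0)
E
```

```text
t 43.7 tcp [423.3  77.7 128.2] h -56.1 op 0.3 F [ 1.6 -0.3 -0.6]
[[[0.09,2.4,-0.03],[-0.0,-0.0,-0.1],0],[[0.08,2.4,-0.03],[-0.0,-0.0,-0.1],0],[[0.08,2.4,-0.03],[-0.0,-0.0,-0.1],0],[[0.08,2.4,-0.03],[-0.0,-0.0,-0.1],0],[[0.07,2.4,-0.03],[-0.0,-0.0,-0.1],0]]
```

Emit:
apply_moves(increments=[[[0.3,4,-0.1],[0,0,0],0],[[0,3.5,0],[0,0,0],0],[[0,2.5,0],[0,0,0],0],[[0,1.3,0],[0,0,0],0],[[0,0.4,0],[0,0,0],0]])

```text
t: 44.32
eef_pos: [420.3, 76.7, 4.9]
tcp_rot: [-1.571, 0.005, -2.548]
ft_force: [1.2, -0.2, 0.2]
opening: 0.005
```

```bash
python3 - <<'E'
from h import *
plan([(*sw(b),1) for b in range(-143,-113,3)],0)
E
```

```text
t 44.33 tcp [420.3  76.7   4.9] h -56.0 op 0.5 F [ 1.2 -0.2  0.2]
[[[0.01,-0.31,1.09],[0.0,-3.0,-0.3],0],[[-0.03,-0.0,1.13],[0.0,-3.0,-0.0],0],[[-0.03,-0.0,1.13],[0.0,-3.0,-0.0],0],[[-0.03,-0.0,1.13],[-0.0,-3.0,-0.0],0],[[-0.03,-0.0,1.13],[0.0,-3.0,0.0],0]]
[[[-0.03,-0.0,1.13],[-0.0,-3.0,0.0],0],[[-0.03,-0.0,1.13],[-0.0,-3.0,-0.0],0],[[-0.03,-0.0,1.13],[-0.0,-3.0,0.0],0],[[-0.03,-0.0,1.13],[0.0,-3.0,0.0],0],[[-0.03,-0.0,1.13],[0.0,-3.0,-0.0],0]]
```

Emit:
apply_moves(increments=[[[0,-0.5,1.1],[0,-3,0],0],[[0,0,1.1],[0,-3,0],0],[[0,0,1.1],[0,-3,0],0],[[0,0,1.1],[0,-3,0],0],[[0,0,1.1],[0,-3,0],0]])

```text
t: 44.95
eef_pos: [457.4, 33.7, 12.0]
tcp_rot: [-1.568, 0.006, -2.276]
ft_force: [0.0, 1.2, -0.1]
opening: 0.007
```

Emit:
apply_moves(increments=[[[0,0,1.1],[0,-3,0],0],[[0,0,1.1],[0,-3,0],0],[[0,0,1.1],[0,-3,0],0],[[0,0,0],[0,0,0],0],[[0,0,0],[0,0,0],0]])

```text
t: 45.58
eef_pos: [485.0, 12.5, 14.5]
tcp_rot: [-1.565, 0.007, -2.115]
ft_force: [-0.3, 1.2, -0.2]
opening: 0.003
```

```bash
python3 - <<'E'
from h import *
c=read_camera("side"); save(c["img"][190:300,180:350],"b1.png",4)
for th in("bar_red_end","bar_free_end","bar"):
    for m in nets.mark_of(c,th)[:1]: print(th,round(m["confidence"],2),w(c,m["point"]).round(0))
plan([(*sw(b),1) for b in (-116,-113,-110,-107,-104,-102,-100,-98)],0)
E
```

```text
bar_red_end 0.73 [637. 208.  20.]
bar_free_end 0.79 [475. -46.  20.]
bar 0.84 [628. 187.   0.]
t 45.77 tcp [485.   12.5  14.3] h -31.1 op 0.5 F [ 0.7 -0.3 -0.2]
[[[-0.21,0.65,2.05],[-0.4,-5.1,-0.4],0],[[-0.03,-0.0,1.13],[-0.0,-3.0,0.0],0],[[-0.03,-0.0,1.13],[-0.0,-3.0,0.0],0],[[-0.03,-0.0,1.13],[0.0,-3.0,0.0],0],[[-0.03,-0.0,1.13],[-0.0,-3.0,0.0],0]]
[[[-0.01,-0.0,0.75],[0.0,-2.0,0.0],0],[[-0.01,-0.0,0.75],[-0.0,-2.0,0.0],0],[[-0.01,-0.0,0.75],[0.0,-2.0,-0.0],0],[[0,0,0],[0,0,0],0],[[0,0,0],[0,0,0],0]]
```

View pics/b1.png

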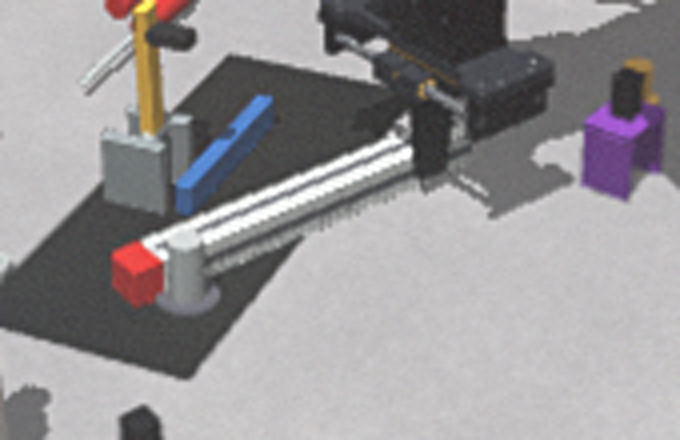

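The bar pivots against the post: its red end is at crop (137,272) with the post at (187,270), and it's now at about -122°. I'll keep swinging.

Emit:
apply_moves(increments=[[[0,0.4,1.2],[-0.4,-3,-0.4],0],[[-0.2,0,1.2],[0,-3,0],0],[[0,0,1.1],[0,-3,0],0],[[0,0,1.1],[0,-3,0],0],[[0,0,1.1],[0,-3,0],0]])

```text
t: 46.4
eef_pos: [535.4, -9.1, 9.9]
tcp_rot: [-1.578, -0.001, -1.845]
ft_force: [-2.1, 0.0, 1.6]
opening: 0.006
```

```bash
python3 - <<'E'
from h import *
plan([(*sw(b,z=10),1) for b in (-104,-102,-100,-98,-96)],0)
E
```

```text
t 46.4 tcp [535.4  -9.1   9.9] h -15.7 op 0.6 F [-2.1  0.   1.6]
[[[-0.04,-0.01,1.09],[0.4,-1.7,0.1],0],[[-0.01,-0.0,0.75],[-0.0,-2.0,-0.0],0],[[-0.01,-0.0,0.75],[-0.0,-2.0,-0.0],0],[[-0.01,-0.0,0.75],[0.0,-2.0,-0.0],0],[[-0.01,-0.0,0.75],[-0.0,-2.0,0.0],0]]
```

Emit:
apply_moves(increments=[[[0,0,1],[0,-2,0],0],[[0,0,0.8],[0,-2,0],0],[[0,0,0.7],[0,-2,0],0],[[0,0,0.7],[0,-2,0],0],[[0,0,0.5],[0,-1.5,0],0]])

```text
t: 47.02
eef_pos: [571.6, -16.7, 9.4]
tcp_rot: [-1.582, 0.0, -1.67]
ft_force: [-2.6, -1.0, 2.2]
opening: 0.009
```

```bash
python3 - <<'E'
from h import *
c=read_camera("side"); save(c["img"][180:300,170:330],"b2.png",4)
for th in("bar_red_end","bar_free_end","bar"):
    for m in nets.mark_of(c,th)[:1]: print(th,round(m["confidence"],2),w(c,m["point"]).round(0))
plan([(*sw(b,z=10),1) for b in (-96,-95,-94,-93,-92)],0)
E
```

```text
bar_red_end 0.65 [627. 225.  17.]
bar_free_end 0.98 [586. -73.  19.]
bar 0.58 [628. 197.  -1.]
t 47.23 tcp [571.4 -16.6   9.3] h -5.8 op 0.6 F [-0.3  0.5 -0.9]
[[[-0.02,-0.07,0.41],[0.6,0.2,-0.0],0],[[-0.0,0.0,0.38],[-0.0,-1.0,0.0],0],[[-0.0,0.0,0.38],[0.0,-1.0,0.0],0],[[-0.0,0.0,0.38],[-0.0,-1.0,0.0],0],[[-0.0,0.0,0.38],[0.0,-1.0,0.0],0]]
```

View pics/b2.png

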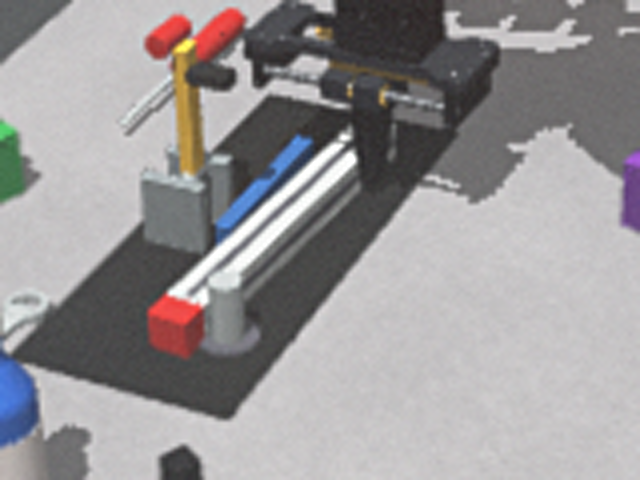

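The bar is nearly along the fence (-98°). I'll press gently until it meets the fence.

Emit:
apply_moves(increments=[[[0,0,0.5],[0.5,-0.5,0],0],[[0,0,0.4],[0,-0.5,0],0],[[0,0,0.4],[0,-0.5,0],0],[[0,0,0.3],[0,-0.5,0],0],[[0,0,0],[0,0,0],0]])

```text
t: 47.85
eef_pos: [588.2, -18.1, 9.2]
tcp_rot: [-1.572, 0.0, -1.635]
ft_force: [0.4, -0.3, -0.0]
opening: 0.005
```

```bash
python3 - <<'E'
from h import *
c=read_camera("side")
for th in("bar_red_end","bar_free_end","bar"):
    for m in nets.mark_of(c,th)[:1]: print(th,round(m["confidence"],2),w(c,m["point"]).round(0))
plan([],0)
E
```

```text
bar_red_end 0.82 [624. 228.  18.]
bar_free_end 0.62 [605. -70.  18.]
bar 0.89 [624. 198.  -1.]
t 48.05 tcp [588.  -18.    9.2] h -3.7 op 0.6 F [0.1 0.5 1.1]
```

Emit:
apply_moves(increments=[[[0,0,0.3],[0,0,0],0],[[0,0,0.3],[0,0,0],0],[[0,0,0.2],[0,0,0],0],[[0,0,0.2],[0,0,0],0],[[0,0,0.1],[0,0,0],0]])

```text
t: 48.68
eef_pos: [589.5, -18.1, 9.3]
tcp_rot: [-1.595, 0.001, -1.634]
ft_force: [-4.3, -0.2, 3.5]
opening: 0.006
```

```bash
python3 - <<'E'
from h import *
c,t=read_camera("side"),read_camera("top")
for c in(c,t):
  for th in("bar_red_end","bar_free_end","bar","post","clamp_hinge"):
    for m in nets.mark_of(c,th)[:1]: print(th,round(m["confidence"],2),w(c,m["point"]).round(0))
plan([],0)
E
```

```text
bar_red_end 0.87 [625. 226.  18.]
bar_free_end 0.85 [611. -74.  17.]
bar 0.96 [625. 198.  -3.]
post 0.59 [595. 197.   1.]
clamp_hinge 0.76 [676.  86.  49.]
bar_red_end 0.86 [625. 228.  16.]
bar_free_end 0.18 [626. 205.   4.]
bar 0.91 [624. 205.   1.]
post 0.86 [599. 196.  -2.]
clamp_hinge 0.59 [672.  82.  49.]
t 49.27 tcp [589.6 -18.1   9.2] h -3.6 op 0.5 F [-7.5 -0.8  5.4]
```

The bar is flush: the tool stopped against the fence at 7 N. I'll retreat and fetch the clamp knob.

Emit:
apply_moves(increments=[[[0,0,-1.5],[1,0,0],0],[[0,-1,-4],[0,0,0],0],[[0,-6,-2],[0,0,0],0],[[0,-6,0],[0,0,0],3],[[0,-6,0],[0,0,0],6]])

```text
t: 49.9
eef_pos: [512.8, -13.4, 201.0]
tcp_rot: [-1.584, 0.002, -1.635]
ft_force: [0.5, -0.7, 0.1]
opening: 0.155
```

```bash
python3 - <<'E'
from h import *
plan([((595,20,245),-35,4),((694,82,245),-93.5,6)],6)
E
```

```text
t 49.9 tcp [512.8 -13.4 201. ] h -3.7 op 14.8 F [ 0.5 -0.7  0.1]
[[[-0.97,-1.13,1.98],[0.2,7.8,0.0],6],[[-1.23,-1.12,1.84],[0.2,7.8,0.0],6],[[-1.47,-1.11,1.66],[0.2,7.8,0.0],6],[[-1.68,-1.11,1.44],[0.2,7.8,0.0],6],[[-1.79,-0.0,0.76],[-0.0,9.7,-0.0],6]]
[[[-1.9,-0.0,0.44],[-0.0,9.7,-0.0],6],[[-1.94,-0.0,0.12],[-0.0,9.7,-0.0],6],[[-1.94,-0.0,-0.21],[-0.0,9.7,-0.0],6],[[-1.87,-0.0,-0.54],[-0.0,9.7,-0.0],6],[[-1.75,-0.0,-0.85],[-0.0,9.7,-0.0],6]]
```

Emit:
apply_moves(increments=[[[-1,-1.3,2],[0.6,7.7,0],6],[[-1.2,-1.2,1.8],[0,7.7,0],6],[[-1.5,-1.1,1.7],[0,7.7,0],6],[[-1.7,-1,1.4],[0,7.7,0],6],[[-1.8,0,0.8],[0,9.5,0],6]])

```text
t: 50.52
eef_pos: [615.7, 31.3, 256.0]
tcp_rot: [-1.564, 0.007, -2.361]
ft_force: [-0.2, -0.3, -0.0]
opening: 0.62
```

Emit:
apply_moves(increments=[[[-1.9,0,0.4],[0,9.5,0],6],[[-1.9,0,0.1],[0,9.5,0],6],[[-1.9,0,-0.2],[0,9.5,0],6],[[-1.8,0,-0.5],[0,9.5,0],6],[[-1.7,0,-0.8],[0,9.5,0],6]])

```text
t: 51.15
eef_pos: [699.9, 82.8, 257.2]
tcp_rot: [-1.571, 0.011, 3.065]
ft_force: [0.3, -0.2, -0.3]
opening: 0.629
```

```bash
python3 - <<'E'
from h import *
c=read_camera("side")
for m in nets.mark_of(c,"clamp_knob")[:1]: print(round(m["confidence"],2),w(c,m["point"]).round(0))
plan([((694,82,245),-93.5,2),((694,82,144),-93.5,3)],6)
E
```

```text
0.67 [690.  79. 163.]
t 51.25 tcp [700.2  83.2 256.6] h -94.2 op 60.1 F [-0.3 -0.4 -0.2]
[[[0.31,0.58,0.08],[0.0,-0.3,-0.3],6],[[0.31,0.58,0.08],[0.0,-0.3,-0.3],6],[[-0.0,3.37,0.0],[0.0,-0.0,-0.0],6],[[-0.0,3.37,0.0],[0.0,-0.0,-0.0],6],[[-0.0,3.37,0.0],[0.0,-0.0,-0.0],6]]
```

Emit:
apply_moves(increments=[[[0.6,3,0.1],[0,0,-0.6],6],[[0,4,0],[0,0,0],6],[[0,3,0],[0,0,0],6],[[0,1.2,0],[0,0,0],6],[[0,0,0],[0,0,0],2.5]])

```text
t: 51.88
eef_pos: [693.0, 81.5, 143.2]
tcp_rot: [-1.571, 0.001, 3.086]
ft_force: [0.1, 0.0, -0.1]
opening: 0.572
```

Emit:
apply_moves(increments=[[[0,0,0],[0,0,0],2.5],[[0,0,0],[0,0,0],2.5],[[0,0,0],[0,0,0],2.5],[[0,0,0],[0,0,0],2.5],[[0,0,0],[0,0,0],2.5]])

```text
t: 52.5
eef_pos: [693.6, 81.3, 145.6]
tcp_rot: [-1.571, 0.004, 3.088]
ft_force: [-0.3, 0.3, -3.7]
opening: 0.375
```

```bash
cat >> h.py <<'E'
def arc(a1,n,H=(675.5,81.5,50.),h=None):
    p,r,s=tcp(); g=p-r[:,1]*18.8; d=g-H; a0=np.arctan2(d[2],-d[0]); L=np.hypot(d[0],d[2]); print("L",L,"clamp",a0-.1087)
    X=np.array([np.cos(np.radians(-3)),np.sin(np.radians(-3)),0]); L=111; hd=h or heading(r)
    plan([(tuple(np.array([H[0],H[1],H[2]])+L*(-X*np.cos(a)+np.array([0,0,1])*np.sin(a))-[0,0,18.8]),hd,1,2.5) for a in np.linspace(a0,a1+.1087,n+1)[1:]],2.5)
E
python3 - <<'E'
from h import *
arc(0.6,10)
E
```

```text
L 115.80515193466628 clamp 1.6183055136419393
t 52.5 tcp [693.6  81.3 145.6] h -93.1 op 35.7 F [-0.3  0.3 -3.7]
[[[1.21,0.35,0.08],[0.0,-0.0,-0.3],2.5],[[1.13,-0.0,0.0],[-0.0,0.0,-0.0],2.5],[[1.12,0.11,0.0],[0.0,0.0,0.0],2.5],[[1.11,0.22,0.0],[0.0,0.0,0.0],2.5],[[1.08,0.34,0.0],[0.0,0.0,0.0],2.5]]
[[[1.04,0.44,0.0],[0.0,0.0,0.0],2.5],[[0.99,0.55,0.0],[0.0,0.0,0.0],2.5],[[0.93,0.64,0.0],[0.0,0.0,0.0],2.5],[[0.86,0.74,0.0],[0.0,0.0,0.0],2.5],[[0.78,0.82,0.0],[0.0,0.0,0.0],2.5]]
```

Emit:
apply_moves(increments=[[[1.2,0,0],[0,0,0],2.5],[[1.1,0,0],[0,0,0],2.5],[[1.1,0.1,0],[0,0,0],2.5],[[1.1,0.2,0],[0,0,0],2.5],[[1.1,0.3,0],[0,0,0],2.5]])

```text
t: 53.12
eef_pos: [636.4, 84.5, 140.5]
tcp_rot: [-1.572, 0.012, 3.088]
ft_force: [5.8, 0.2, -5.0]
opening: 0.375
```

Emit:
apply_moves(increments=[[[1,0.4,0],[0,0,0],2.5],[[1,0.5,0],[0,0,0],2.5],[[0.9,0.6,0],[0,0,0],2.5],[[0.9,0.7,0],[0,0,0],2.5],[[0.8,0.8,0],[0,0,0],2.5]])

```text
t: 53.75
eef_pos: [587.5, 87.2, 109.3]
tcp_rot: [-1.572, 0.013, 3.088]
ft_force: [0.7, 1.0, 2.8]
opening: 0.378
```

```bash
python3 - <<'E'
from h import *
arc(-0.02,10,H=(675.5,81.5,54))
E
```

```text
L 115.26564776077156 clamp 0.5898866846107639
t 53.75 tcp [587.5  87.2 109.3] h -93.1 op 35.9 F [0.7 1.  2.8]
[[[0.11,0.8,0.11],[0.1,-0.0,-0.8],2.5],[[0.39,0.56,0.0],[-0.0,-0.0,0.0],2.5],[[0.35,0.58,0.0],[0.0,-0.0,-0.0],2.5],[[0.32,0.6,0.0],[0.0,-0.0,0.0],2.5],[[0.28,0.62,0.0],[0.0,-0.0,0.0],2.5]]
[[[0.24,0.63,0.0],[0.0,-0.0,0.0],2.5],[[0.2,0.65,0.0],[0.0,-0.0,0.0],2.5],[[0.16,0.66,0.0],[0.0,-0.0,0.0],2.5],[[0.12,0.67,0.0],[0.0,-0.0,0.0],2.5],[[0.08,0.67,0.0],[0.0,-0.0,0.0],2.5]]
```

Emit:
apply_moves(increments=[[[0.4,0.6,0],[0,0,0],2.5],[[0.4,0.6,0],[0,0,0],2.5],[[0.4,0.6,0],[0,0,0],2.5],[[0.3,0.6,0],[0,0,0],2.5],[[0.3,0.6,0],[0,0,0],2.5]])

```text
t: 54.38
eef_pos: [566.2, 88.4, 76.1]
tcp_rot: [-1.572, 0.008, 3.088]
ft_force: [1.6, -1.1, 2.2]
opening: 0.376
```

```bash
python3 - <<'E'
from h import *
arc(-0.02,5,H=(675.5,81.5,54))
E
```

```text
L 116.86852399359904 clamp 0.24923847378234837
t 54.38 tcp [566.2  88.4  76.1] h -93.1 op 35.8 F [ 1.6 -1.1  2.2]
[[[-0.35,0.77,0.12],[0.1,-0.0,-0.5],2.5],[[0.16,0.57,0.0],[-0.0,0.0,0.0],2.5],[[0.13,0.58,0.0],[-0.0,0.0,0.0],2.5],[[0.1,0.59,0.0],[0.0,0.0,0.0],2.5],[[0.07,0.59,0.0],[0.0,0.0,0.0],2.5]]
```

Emit:
apply_moves(increments=[[[0,0.7,0],[0,0,0],2.5],[[0.1,0.6,0],[0,0,0],2.5],[[0.1,0.6,0],[0,0,0],2.5],[[0.1,0.6,0],[0,0,0],2.5],[[0,0.3,0],[0,0,0],2.5]])

```text
t: 55.0
eef_pos: [559.5, 88.7, 45.1]
tcp_rot: [-1.571, 0.0, 3.088]
ft_force: [-6.8, -0.1, 24.7]
opening: 0.376
```

```bash
python3 - <<'E'
from h import *
arc(-0.02,5,H=(675.5,81.5,54))
c=read_camera("side")
for m in nets.mark_of(c,"clamp_knob")[:1]: print(round(m["confidence"],2),w(c,m["point"]).round(0))
E
```

```text
L 116.40391492457135 clamp -0.02367073212308106
t 55.0 tcp [559.5  88.7  45.1] h -93.1 op 35.7 F [-6.8 -0.1 24.7]
[[[-0.56,0.04,0.12],[0.0,-0.0,-0.0],2.5],[[-0.0,-0.01,-0.0],[0.0,-0.0,-0.0],2.5],[[-0.0,-0.01,-0.0],[0.0,-0.0,-0.0],2.5],[[-0.0,-0.01,-0.0],[0.0,-0.0,0.0],2.5],[[-0.0,-0.01,-0.0],[0.0,-0.0,0.0],2.5]]
0.69 [564.  81.  67.]
```

The clamp is at its lower stop (25 N). I'll release it, back off and check.

Emit:
apply_moves(increments=[[[0,-0.1,0],[0,0,0],2.5],[[0,0,0],[0,0,0],7],[[0,0,0],[0,0,0],7],[[0,0,0],[0,0,0],7],[[0,0,0],[0,0,0],7]])

```text
t: 55.72
eef_pos: [560.3, 88.6, 45.9]
tcp_rot: [-1.571, 0.001, 3.088]
ft_force: [0.1, -0.4, -0.2]
opening: 0.712
```

Emit:
apply_moves(increments=[[[0,-3,0],[0,0,0],7],[[0,-6,0],[0,0,0],7],[[0,-6,0],[0,0,0],7],[[6,0,0],[0,0,0],7],[[6,0,0],[0,0,0],7]])

```text
t: 56.35
eef_pos: [441.0, 94.7, 200.2]
tcp_rot: [-1.572, 0.003, 3.087]
ft_force: [0.4, 1.1, 0.7]
opening: 0.737
```

Emit:
apply_moves(increments=[[[0,0,-6],[0,0,0],7],[[0,0,-6],[0,0,0],7],[[0,0,-6],[0,0,0],7],[[0,0,-5],[0,0,0],7],[[0,0,0],[0,0,0],7]])

```text
t: 56.98
eef_pos: [449.9, 330.5, 201.8]
tcp_rot: [-1.572, 0.005, 3.084]
ft_force: [-0.7, -0.9, -0.8]
opening: 0.736
```

```bash
python3 - <<'E'
from h import *
s,t=read_camera("side"),read_camera("top")
for c in(s,t):
  for th in("bar_red_end","bar_free_end","bar","post","clamp_hinge","clamp_knob"):
    for m in nets.mark_of(c,th)[:1]: print(th,round(m["confidence"],2),w(c,m["point"]).round(0))
save(t["img"][150:240,150:290],"f_top.png",5); save(s["img"][100:300,150:410],"f_side.png",3)
plan([],7)
E
```

```text
bar_red_end 0.86 [623. 229.  18.]
bar 0.97 [627. 197.  -3.]
post 0.75 [596. 198.   2.]
clamp_hinge 0.65 [676.  85.  48.]
clamp_knob 0.62 [566.  87.  66.]
bar_red_end 0.92 [631. 225.  18.]
bar_free_end 0.61 [614. -73.  12.]
bar 0.96 [625. 206.   5.]
post 0.81 [597. 197.   2.]
clamp_hinge 0.74 [672.  84.  48.]
clamp_knob 0.74 [567.  88.  63.]
t 57.67 tcp [450.4 327.6 202.2] h -93.5 op 70.0 F [-0.5  0.5 -0.4]
```

View pics/f_top.png

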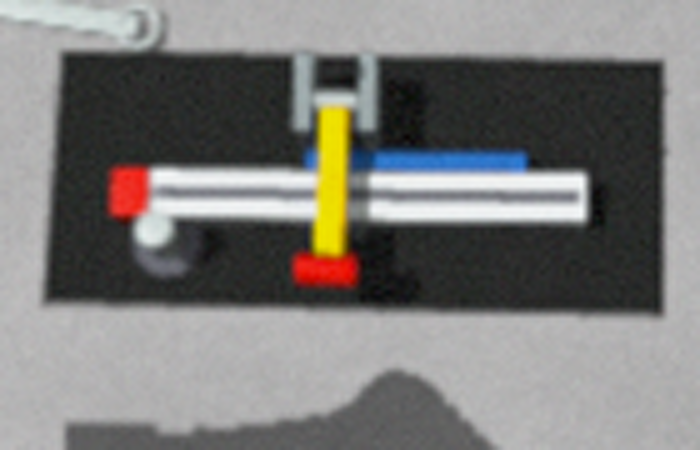

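View pics/f_side.png

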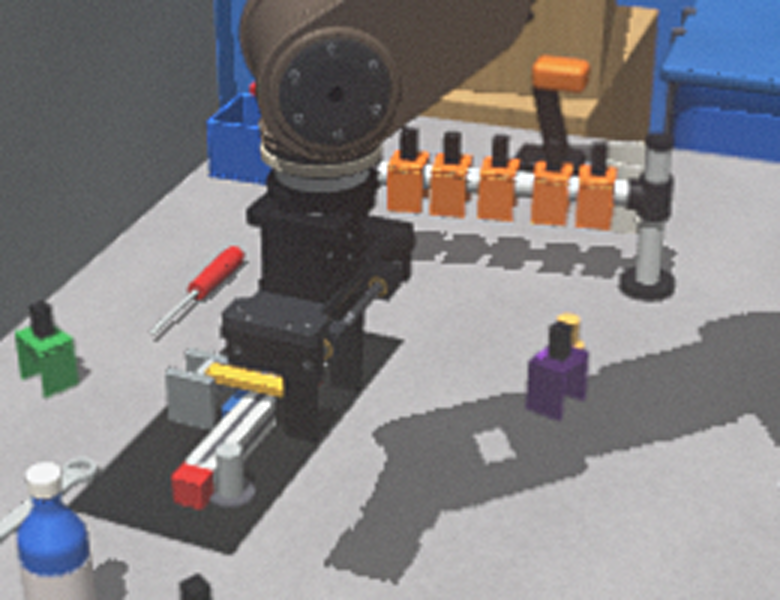

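The bar is flush with the fence, its red end is past the post, the clamp is down over it, all five saddles are hung and the robot is clear. I'll hand the job in.

```bash
python3 -c "
from cell import env; print(env.job_done())"
```

```text
the job is handed in; nothing more can be done
None
```

The job is done and handed in at about 58 s of the 210 s allowed; no verdict was reported.

- **What I did:** I flipped the clamp up to about 1.6 rad and hung all five orange saddles astride the rail. The green and purple look-alikes stayed where they were. I then swung the bar about the post with closed fingers until it stopped against the fence at about 7 N. Last, I folded the clamp down to its stop, which it met at about 25 N.
- **Saddles:** in the last side picture all five hang upright on the rail.
- **Bar:** it lies flush along the fence. By the top camera it runs at about -93°, matching the jig's line. The red end is roughly 150 mm along the jig's y (25–30 mm past the post).
- **Clamp:** the knob measured 63–66 mm high against 62 mm nominal when down, which is about 0.01–0.04 rad, within the network's error.
- **Robot and bystanders:** the arm is well clear and touching nothing. I did not re-measure the bystanders at the end; those in the last pictures look undisturbed.
- **Disagreements:** the two cameras differed by 2–4 mm in y, within their calibration. In the last check they put the red end at x = 623 mm (side) and 631 mm (top). The side view did not report the bare end last time because the gripper hid it.

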